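# Slide the bottle crate into the free corner of the bay

## Task

Push the tall wooden bottle crate across the worktop into the free corner of the low steel bay, the corner marked with black tape where no jar stands, until it stands square and touches both the back strip and the side stop there. Push it with the fingertips low near its base so that it slides without rocking: do not tip, grip or lift it, and leave the jar in the other corner and the things beside the bay where they stand. Finish with the hand clear of everything.

Things in the scene. Friction and masses are not known exactly. Their poses are not given: they have to be found in the camera images.
- crate: tall wooden bottle crate, flat sides, 108 x 108 mm footprint, 150 mm high; four white bottles fixed in it reach 202 mm. 0.6 to 1 kg, loose. Its lowest slat, the place to push, runs all round from 2 to 54 mm above the worktop; pushed above about 70 mm it may rock or tip. Origin: centre of its underside; x, y square to its sides, z up. Starts in the bay's mouth between the corners, turned a little
- bay: fixed bay of steel strips 24 mm high, 4 mm thick, open to the robot. Origin: middle of the back strip's inner face, at worktop height; x away from the robot, square to that strip, y along it to the left, z up. Inner faces: back strip x = 0, y -310 to 310 mm; side stops y = -310 and y = 310 mm, from the back strip forward to x = -205 mm. Outside flange 16 mm wide, 3 mm high
- pitch: four flat black tape corners on the worktop that mark the free corner of the bay, left or right. Origin: their centre, where the crate's centre is when it touches both strips: 54 mm from the back strip's and from the side stop's inner face. Axes about parallel to the bay's
- jar: loose glass jar with a yellow lid, 68 mm across, 112 mm high, standing in the bay's other corner, centre about 54 mm from both strips. Must stay. Origin: centre of its underside
- spice_jar: loose white-capped green spice jar, 43 mm across, 100 mm high, outside the bay beside one of the side stops. Must stay. Origin: centre of its underside
- lamb: loose small white ceramic lamb, 32 x 86 x 54 mm high, outside the bay beside the other side stop. Must stay. Origin: centre of its underside, y along its length

How it is judged:
By the outcome, as a careful person would: the job done as asked, in the order asked, and still so for the second after the job is handed in, with the robot touching nothing.
It also fails if it takes over 51 s, if anything falls off the work surface, if the arm or the gripper's body presses on something with over 40 N, if the wrist force passes 120 N, or if a joint passes its speed limit or range.

## Robot

A 6-joint arm with a two-finger parallel gripper is mounted at the origin on a cart in front of the work surface, level with it; the furniture and walls round the work are solid. World frame = base frame: x ahead of the robot, y to its left, z up, the work surface at z = 0. Lengths are in m, angles in degrees, forces in N, time in s.
With the tool pointing down it reaches from about 0.375 to 0.9 m from the base axis. Payload 3.1 kg.
Tool frame: the origin (TCP) lies at the very end of the fingers, on their centre line; the grasp point (between the pads) lies grip_point_offset behind it (grip_point_offset is the distance from the TCP to the grasp point, in m); z points along the fingers, y is the line along which they close (so a half turn about z gives the same grasp; the last joint's range is limited). The gripper opens to 87 mm and grips with 3 to 60 N. Pads are 19 mm wide; open, the fingers measure 117 mm over their backs; the gripper's body (75 mm by 190 mm) begins 51 mm behind the grasp point.
Start: joints at [-79.498, 30.224, 82.088, -0, 67.689, -10.227], TCP at [0.221, -0.585, 0.223] pointing down, gripper open.
Joint ranges: [-176.69, 176.69], [-43.24, 126.21], [12.49, 139.97], [-82, 262], [0, 151.66], [-163.58, 163.58]. Speed limits (degrees/s): [159.86, 159.86, 180, 180, 180, 180].

## Interface

Orientations are given as a 3x3 rotation matrix whose columns are the frame's x, y, z axes.
In Python, from rig import * gives the robot as it stands.
- The arm moves only by the tool move_arm, never from a script. Its argument "increments" is a list of rows, each a list of 3 entries, a list of its own where there are three numbers: the shift along the tool's x, y, z in units of 30 mm (1.0 is 30 mm), then the turn, a rotation vector about the tool's x, y, z in units of 120 degrees (1.0 is 120 degrees), then the closure, from 0 (fully open) to 1 (shut). A call has 1 to 20 rows; each row shifts and turns the commanded pose from where the row before left it, along the tool's axes as they then stand; what a row does not reach is not made up. A row lasts 1/12 s, in which the tool goes at most 41.7 mm and 7.16 degrees, less where a joint would pass 70% of its speed; a pose out of reach is approached as far as the arm can. A call with a number of a shift or a turn outside -1 to 1 is refused whole. A call with a gripper value outside its range is refused whole. The fingers move at their own pace and stop on an object; the grip force is fixed at half the most. Time passes only in rows, so rows that do not move let the fingers close. It gives the time, the measured TCP pose, the force, the opening and the grip force at its end, in the units of the state.
- read_state(): the state, without advancing time (a new reading comes with each control period).
- capture(name): name is "scene" or "top" or "wrist"; returns a dict with "img" (420x560x3 uint8, red, green, blue), "mtx" (3x3 intrinsics, pixels), "distortion" ([k1, k2, p1, p2, k3] as OpenCV has them; the pictures are not rectified), "eye" and "rotation" of the camera in the world. Camera axes: x right, y down, z forward; pixel columns grow to the right and rows downward; lengths in m; the calibration is good to about 2 mm. A picture is of the moment at which its call begins. There is no depth.
- hand_in(): hands the job in; it is judged then, once.
Trained networks look in a picture, given as the dict that the camera call returned (one of the last four; its "shot" number tells which), for a name from the list of things; names that differ only in an ending like _2 or _b are one class to them, and where a whole thing is asked for, a point or a joint stands for the part that bears it (a point fixed in the world has none). Each returns a list of dicts, best first, with "confidence" (0 to 1); they miss things now and then, are a little off and sometimes report something else, mostly with a low value. They report only what shows in the picture. A call takes as long as a camera call.
- search_frame(picture, label): "extent" ([left, top, right, bottom] as shares, 0 to 1, of the picture: columns of its width, rows of its height, round what is visible of it).
- pinpoint(picture, label): "xy" ([column, row] as shares, 0 to 1, of the picture: columns of its width, rows of its height: a listed point, or the origin of a listed thing).
The state is a dict: "time_s": time; "joint_positions": joint angles; "qvel": joint speeds; "tau": joint torques, N m; "position": TCP position; "tcp_rot": TCP orientation; "force": force on the tool from outside, world axes, zero at the start; "moment": the same for the moment, N m; "opening": opening from 0.0 (shut) to 1.0 (fully open); "grasp_force": force on a finger pad.
Only numpy, scipy, OpenCV 4.12 (cv2) and the standard library are available. Lean on these libraries where they do the work, as an engineer would, in place of code of your own. Each camera call takes 0.05 s, during which the arm holds its last target. There are 200 camera calls.

## Working session

There is one attempt and no reset: what is moved stays moved. The work goes in short steps, Python scripts to look and compute and a tool call to move; the robot and the scene stay as the last step left them, time stands still between calls to the robot, and variables do not carry over. Pictures are saved under pics/ and viewed, at most 10 in all, crops included, and the job is handed in when it is done.

Besides the shell and the picture viewer there is one more tool, called as name(argument=value, ...), one argument or row to a line, values as JSON. move_arm: Moves the arm, as the interface text tells. Its arguments: {"type":"object","properties":{"increments":{"type":"array"}},"required":["increments"]}

```bash
ls; mkdir -p pics
cat > h.py <<'E'
from rig import *
import numpy as np, cv2
def ray(c,uv):
    p=cv2.undistortPoints(np.array([[uv]],float),np.array(c["mtx"],float),np.array(c["distortion"],float))[0,0]
    return np.array(c["rotation"])@np.array([p[0],p[1],1.0])
def world(c,uv,z=0.0):
    d=ray(c,uv);e=np.array(c["eye"]);return e+d*(z-e[2])/d[2]
def proj(c,P):
    R=np.array(c["rotation"]);P=np.atleast_2d(np.array(P,float))-np.array(c["eye"])
    q=P@R
    return cv2.projectPoints(q,np.zeros(3),np.zeros(3),np.array(c["mtx"],float),np.array(c["distortion"],float))[0][:,0]
E
python3 - <<'E'
from h import *
for n in ["scene","top"]:
    c=capture(n);cv2.imwrite(f"pics/{n}0.png",c["img"][:,:,::-1]);print(n,c["eye"])
    for l in ["crate","bay","pitch","jar","spice_jar","lamb"]:
        for r in pinpoint(c,l)[:2]:
            uv=np.array(r["xy"])*[560,420];print(l,round(r["confidence"],2),uv.round(1),world(c,uv).round(3))
s=read_state();print(s["time_s"],s["position"],np.array(s["tcp_rot"]).round(3))
E
```

```text
pics
scene [0.09051089 0.64025007 0.9946736 ]
crate 0.79 [283.5 242.3] [0.487 0.038 0.   ]
bay 0.84 [259.3 215.9] [0.605 0.    0.   ]
jar 0.68 [316.8 173.3] [ 0.562 -0.263 -0.   ]
spice_jar 0.66 [339.2 151.4] [ 0.558 -0.404  0.   ]
lamb 0.86 [183.2 333.4] [0.526 0.415 0.   ]
top [0.4695638  0.01018164 1.5333798 ]
crate 0.62 [266.3 236.1] [0.477 0.028 0.   ]
bay 0.58 [266.9 202.3] [0.593 0.025 0.   ]
jar 0.83 [348.4 212.5] [ 0.555 -0.254  0.   ]
spice_jar 0.78 [396.3 207.9] [ 0.569 -0.419  0.   ]
spice_jar 0.29 [265.  234.7] [0.482 0.033 0.   ]
lamb 0.57 [152.8 224.6] [0.521 0.414 0.   ]
0.7 [ 0.22123366 -0.5845138   0.22258541] [[ 0.935  0.354 -0.   ]
 [ 0.354 -0.935 -0.   ]
 [-0.     0.    -1.   ]]
```

View pics/scene0.png

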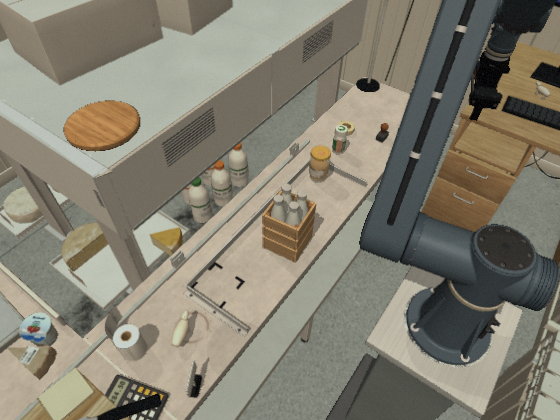

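View pics/top0.png

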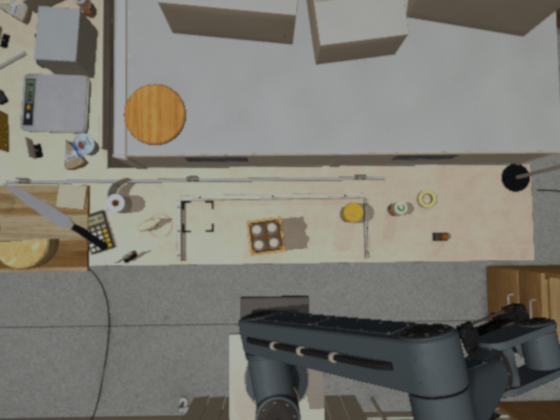

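The free corner is on the left (tape at about (212,262) in scene and (198,215) in top), and the jar is on the right. The crate is near (266,236) in top. An overhanging cabinet stands behind the bay. I'll zoom in to measure.

Run:
```python
import cv2
a=cv2.imread("pics/top0.png")[185:267,165:310]; b=cv2.imread("pics/scene0.png")[175:340,165:335]
a=cv2.resize(a,None,fx=5.4,fy=5.4,interpolation=cv2.INTER_CUBIC)
cv2.imwrite("pics/topz.png",a)
cv2.imwrite("pics/scenez.png",cv2.resize(b,None,fx=3.6,fy=3.6,interpolation=cv2.INTER_CUBIC))
```

```text
(no output)
```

View pics/topz.png

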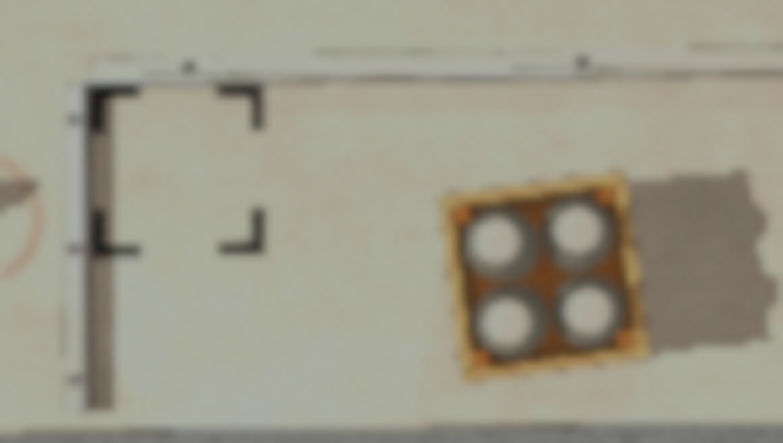

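View pics/scenez.png

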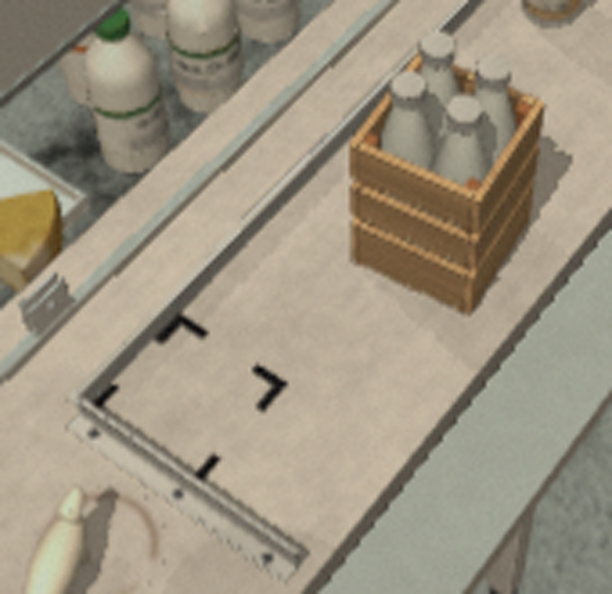

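Run:
```python
from h import *
c=capture("top");s=capture("scene")
T=lambda p:((np.array(p)+.5)/5.4-.5+[165,185]); S=lambda p:((np.array(p)+.5)/3.6-.5+[165,175])
for n,P,z in [("tape",[(90,88),(262,88),(97,252),(262,250)],0),("crate top",[(443,200),(623,175),(647,352),(467,380)],.15),("backstrip top inner",[(90,84),(400,79),(783,73)],.024),("side inner top",[(87,90),(85,405)],.024),("front table edge",[(10,408),(440,428),(700,428)],0)]:
    for p in P: print(n,world(c,T(p),z).round(4))
for n,P,z in [("base",[(352,262),(470,312),(530,222)],.002),("ctop",[(352,147),(475,200),(545,105),(425,55)],.15),("tapeS",[(185,318),(288,385)],0),("sideinner top",[(85,398),(305,550)],.024),("side/back base corner",[(98,400)],0),("backS",[(85,398),(250,238),(480,12)],.024)]:
    for p in P: print(n,world(s,S(p),z).round(4))
```

```text
tape [0.6007 0.3176 0.    ]
tape [0.5996 0.2089 0.    ]
tape [0.4969 0.3132 0.    ]
tape [0.497  0.2093 0.    ]
crate top [0.5218 0.0866 0.15  ]
crate top [ 0.535  -0.0163  0.15  ]
crate top [ 0.434  -0.0288  0.15  ]
crate top [0.4192 0.0737 0.15  ]
backstrip top inner [0.6011 0.3127 0.024 ]
backstrip top inner [0.6023 0.1198 0.024 ]
backstrip top inner [ 0.6037 -0.1194  0.024 ]
side inner top [0.5974 0.3146 0.024 ]
side inner top [0.4019 0.3159 0.024 ]
front table edge [0.3995 0.3678 0.    ]
front table edge [0.3838 0.0979 0.    ]
front table edge [ 0.3819 -0.0659  0.    ]
base [0.5244 0.0899 0.002 ]
base [0.4211 0.0731 0.002 ]
base [ 0.4311 -0.029   0.002 ]
ctop [0.5214 0.0907 0.15  ]
ctop [0.4222 0.0777 0.15  ]
ctop [ 0.4304 -0.0274  0.15  ]
ctop [ 0.5318 -0.0155  0.15  ]
tapeS [0.5979 0.209  0.    ]
tapeS [0.4956 0.2081 0.    ]
sideinner top [0.5985 0.3154 0.024 ]
sideinner top [0.3953 0.3128 0.024 ]
side/back base corner [0.602  0.3028 0.    ]
backS [0.5985 0.3154 0.024 ]
backS [0.594  0.1318 0.024 ]
backS [ 0.5885 -0.1863  0.024 ]
```

move_arm(
  increments=[
    [[0.955,-0.825,0],[0,0,0],0.5],
    [[0.955,-0.825,0],[0,0,0],0.5],
    [[0.955,-0.825,0],[0,0,0],0.5],
    [[0.955,-0.825,0],[0,0,0],0.5],
    [[0.955,-0.825,0],[0,0,0],0.5],
    [[0.955,-0.825,0],[0,0,0],0.5],
    [[0.955,-0.825,0],[0,0,0],0.5],
    [[0.955,-0.825,0],[0,0,0],0.5],
    [[0.955,-0.825,0],[0,0,0],0.5],
    [[0.955,-0.825,0],[0,0,0],0.5],
    [[0.955,-0.825,0],[0,0,0],0.5],
    [[0.955,-0.825,0],[0,0,0],0.5],
    [[0.955,-0.825,0],[0,0,0],0.5],
    [[0.955,-0.825,0],[0,0,0],0.5],
    [[0.955,-0.825,0],[0,0,0],0.5],
  ],
)

```text
time_s: 2.05
position: [0.4925, -0.0834, 0.2229]
tcp_rot: [[0.935, 0.354, 0.001], [0.354, -0.935, -0.0], [0.0, 0.001, -1.0]]
force: [0.8, -0.3, 0.3]
opening: 0.5
grasp_force: 0.0
```

move_arm(
  increments=[
    [[0,0,0],[0,0,-0.0535],0.5],
    [[0,0,0],[0,0,-0.0535],0.5],
    [[0,0,0],[0,0,-0.0535],0.5],
    [[0,0,0],[0,0,-0.0535],0.5],
    [[0,0,0],[0,0,-0.0535],0.5],
    [[0,0,0],[0,0,-0.0535],0.5],
    [[0,0,0],[0,0,-0.0535],0.5],
    [[0,0,0],[0,0,-0.0535],0.5],
    [[0,0,0],[0,0,-0.0535],0.5],
    [[0,0,0],[0,0,-0.0535],0.5],
    [[0,0,0],[0,0,-0.0535],0.5],
    [[0,0,0],[0,0,-0.0535],0.5],
    [[0,0,0],[0,0.0533,0],0.5],
    [[0,0,0],[0,0.0533,0],0.5],
    [[0,0,0],[0,0.0533,0],0.5],
    [[0,0,0],[0,0.0533,0],0.5],
    [[0,0,0],[0,0.0533,0],0.5],
    [[0,0,0],[0,0,0],0.5],
  ],
)

```text
time_s: 3.55
position: [0.4925, -0.0888, 0.2206]
tcp_rot: [[-0.11, 0.991, -0.07], [0.84, 0.13, 0.526], [0.531, -0.001, -0.847]]
force: [0.2, -0.8, -0.1]
opening: 0.501
grasp_force: 0.0
```

move_arm(
  increments=[
    [[-0.44,0,0.7],[0,0,0],0.5],
    [[-0.44,0,0.7],[0,0,0],0.5],
    [[-0.44,0,0.7],[0,0,0],0.5],
    [[-0.44,0,0.7],[0,0,0],0.5],
    [[-0.44,0,0.7],[0,0,0],0.5],
    [[-0.44,0,0.7],[0,0,0],0.5],
    [[-0.44,0,0.7],[0,0,0],0.5],
    [[-0.22,0,0.35],[0,0,0],0.5],
    [[-0.22,0,0.35],[0,0,0],0.5],
    [[0,0,0],[0,0,0],0.5],
  ],
)

```text
time_s: 4.38
position: [0.4913, -0.085, 0.0229]
tcp_rot: [[-0.114, 0.991, -0.074], [0.84, 0.136, 0.525], [0.53, -0.002, -0.848]]
force: [0.1, 0.5, 0.6]
opening: 0.501
grasp_force: 0.0
```

Run:
```python
from h import *
c=capture("scene");d=capture("wrist")
m=np.hstack([cv2.resize(c["img"][150:360,150:430],None,fx=1.4,fy=1.4),cv2.resize(d["img"][:,:],(392,294))])
cv2.imwrite("pics/m1.png",m[:,:,::-1]);s=read_state();print(s["joint_positions"],s["position"],s["force"])
```

```text
[-36.79461974  47.43569413  98.37482525  25.685262    60.44597181
 -62.63002135] [ 0.49212279 -0.08564874  0.02461795] [-0.16833236 -0.57844076  0.30675535]
```

View pics/m1.png

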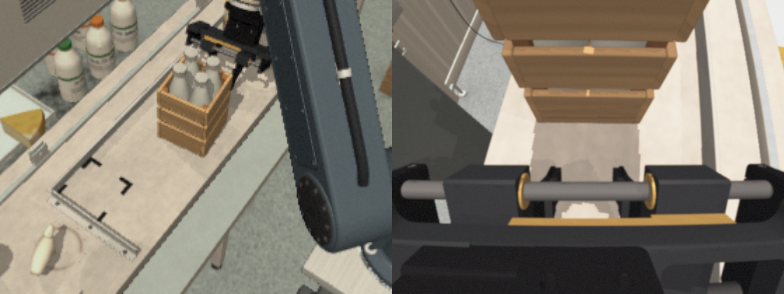

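Wrist and scene views show the fingers low, centred on and parallel to the crate's right face. I'll approach, then push towards +y while turning the yaw out.

move_arm(
  increments=[
    [[0.34,0,0.212],[0,0,0],0.5],
    [[0.34,0,0.212],[0,0,0],0.5],
    [[0.34,0,0.212],[0,0,0],0.5],
    [[0.17,0,0.106],[0,0,0],0.5],
    [[0.17,0,0.106],[0,0,0],0.5],
    [[0.17,0,0.106],[0,0,0],0.5],
    [[0.17,0,0.106],[0,0,0],0.5],
    [[0.2,0,0.125],[-0.0033,0,0.0053],0.5],
    [[0.2,0,0.125],[-0.0033,0,0.0053],0.5],
    [[0.2,0,0.125],[-0.0033,0,0.0053],0.5],
    [[0.2,0,0.125],[-0.0033,0,0.0053],0.5],
    [[0.2,0,0.125],[-0.0033,0,0.0053],0.5],
    [[0.2,0,0.125],[-0.0033,0,0.0053],0.5],
    [[0.2,0,0.125],[-0.0033,0,0.0053],0.5],
    [[0.2,0,0.125],[-0.0033,0,0.0053],0.5],
    [[0.2,0,0.125],[-0.0033,0,0.0053],0.5],
    [[0.2,0,0.125],[-0.0033,0,0.0053],0.5],
  ],
)

```text
time_s: 5.9
position: [0.4795, 0.043, 0.0242]
tcp_rot: [[-0.004, 1.0, 0.0], [0.85, 0.004, 0.527], [0.527, 0.003, -0.85]]
force: [0.8, -5.3, 3.7]
opening: 0.505
grasp_force: 2.7
```

```bash
cat > look.py <<'E'
import sys
from h import *
c=capture("top");s=capture("scene")
m=np.hstack([cv2.resize(s["img"][180:345,165:335],None,fx=2.3,fy=2.3,interpolation=cv2.INTER_CUBIC),cv2.resize(c["img"][185:267,165:310],(409,231),interpolation=cv2.INTER_CUBIC).repeat(1,0) if 0 else cv2.copyMakeBorder(cv2.resize(c["img"][185:267,165:310],(391,221),interpolation=cv2.INTER_CUBIC),0,380-221,0,0,cv2.BORDER_CONSTANT)])
cv2.imwrite(f"pics/{sys.argv[1]}.png",m[:,:,::-1])
s=read_state();print(s["joint_positions"],s["position"],s["force"])
E
python3 look.py m2
```

```text
Traceback (most recent call last):
  File "look.py", line 4, in <module>
    m=np.hstack([cv2.resize(s["img"][180:345,165:335],None,fx=2.3,fy=2.3,interpolation=cv2.INTER_CUBIC),cv2.resize(c["img"][185:267,165:310],(409,231),interpolation=cv2.INTER_CUBIC).repeat(1,0) if 0 else cv2.copyMakeBorder(cv2.resize(c["img"][185:267,165:310],(391,221),interpolation=cv2.INTER_CUBIC),0,380-221,0,0,cv2.BORDER_CONSTANT)])
ValueError: all the input array dimensions except for the concatenation axis must match exactly, but along dimension 0, the array at index 0 has size 379 and the array at index 1 has size 380
```

move_arm(
  increments=[
    [[0.2,0,0.125],[0,0,0],0.5],
    [[0.2,0,0.125],[0,0,0],0.5],
    [[0.2,0,0.125],[0,0,0],0.5],
    [[0.2,0,0.125],[0,0,0],0.5],
    [[0.2,0,0.125],[0,0,0],0.5],
    [[0.2,0,0.125],[0,0,0],0.5],
    [[0.2,0,0.125],[0,0,0],0.5],
    [[0.2,0,0.125],[0,0,0],0.5],
    [[0.2,0,0.125],[0,0,0],0.5],
    [[0.2,0,0.125],[0,0,0],0.5],
    [[0.2,0,0.125],[0,0,0],0.5],
    [[0.2,0,0.125],[0,0,0],0.5],
    [[0.2,0,0.125],[0,0,0],0.5],
    [[0.2,0,0.125],[0,0,0],0.5],
    [[0.2,0,0.125],[0,0,0],0.5],
    [[0.2,0,0.125],[0,0,0],0.5],
    [[0.1,0,0.0625],[0,0,0],0.5],
    [[0.1,0,0.0625],[0,0,0],0.5],
    [[0,0,0],[0,0,0],0.5],
  ],
)

```text
time_s: 7.58
position: [0.4773, 0.1655, 0.0242]
tcp_rot: [[-0.004, 1.0, -0.004], [0.848, 0.006, 0.53], [0.53, -0.001, -0.848]]
force: [1.1, -1.2, -0.2]
opening: 0.498
grasp_force: 0.6
```

```bash
cat > look.py <<'E'
import sys
from h import *
c=capture("top");s=capture("scene")
a=cv2.resize(s["img"][200:345,165:310],(400,400),interpolation=cv2.INTER_CUBIC)
b=cv2.resize(c["img"][190:270,170:250],(400,400),interpolation=cv2.INTER_CUBIC)
cv2.imwrite(f"pics/{sys.argv[1]}.png",np.hstack([a,b])[:,:,::-1])
s=read_state();print(s["joint_positions"],s["position"],s["force"])
E
python3 look.py m2
```

```text
[-13.03938462  45.24183432 111.78499119  49.27213103  42.94334378
 -56.00520409] [0.4772213  0.16529551 0.02418643] [ 1.02678208 -0.50230318  0.382462  ]
```

View pics/m2.png

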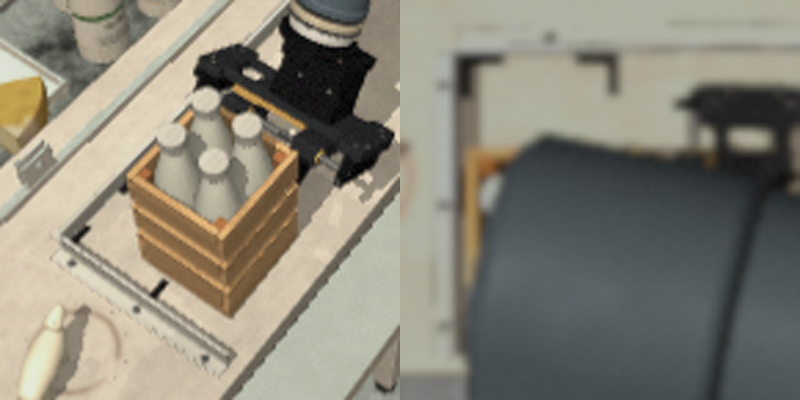

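move_arm(
  increments=[
    [[0.17,0,0.106],[0,0,0],0.5],
    [[0.17,0,0.106],[0,0,0],0.5],
    [[0.17,0,0.106],[0,0,0],0.5],
    [[0.17,0,0.106],[0,0,0],0.5],
    [[0.06,0,0.0375],[0,0,0],0.5],
    [[0.06,0,0.0375],[0,0,0],0.5],
    [[0.06,0,0.0375],[0,0,0],0.5],
  ],
)

```text
time_s: 8.27
position: [0.4776, 0.1951, 0.024]
tcp_rot: [[-0.004, 1.0, -0.003], [0.848, 0.005, 0.529], [0.529, -0.0, -0.848]]
force: [0.2, -4.5, 2.1]
opening: 0.505
grasp_force: 2.2
```

move_arm(
  increments=[
    [[0.05,0,0.031],[0,0,0],0.5],
    [[0.05,0,0.031],[0,0,0],0.5],
  ],
)

```text
time_s: 8.43
position: [0.4775, 0.1986, 0.0241]
tcp_rot: [[-0.004, 1.0, -0.003], [0.848, 0.005, 0.53], [0.53, -0.0, -0.848]]
force: [-0.5, -3.3, 1.4]
opening: 0.497
grasp_force: 2.1
```

move_arm(
  increments=[
    [[0.05,0,0.031],[0,0,0],0.5],
  ],
)

```text
time_s: 8.52
position: [0.4776, 0.1994, 0.0238]
tcp_rot: [[-0.005, 1.0, -0.002], [0.849, 0.005, 0.528], [0.528, 0.001, -0.849]]
force: [-3.2, -16.8, 7.8]
opening: 0.499
grasp_force: 8.0
```

move_arm(
  increments=[
    [[0.02,0,0.0125],[0,0,0],0.5],
    [[-0.2,0,-0.125],[0,0,0],0.5],
    [[-0.424,0,-0.265],[0,0,0],0.5],
    [[-0.424,0,-0.265],[0,0,0],0.5],
    [[-0.424,0,-0.265],[0,0,0],0.5],
    [[-0.424,0,-0.265],[0,0,0],0.5],
    [[0.5,0,-0.8],[0,0,0],0.5],
    [[0.5,0,-0.8],[0,0,0],0.5],
    [[0.5,0,-0.8],[0,0,0],0.5],
    [[0.5,0,-0.8],[0,0,0],0.5],
    [[0.5,0,-0.8],[0,0,0],0.5],
    [[0.5,0,-0.8],[0,0,0],0.5],
    [[0.5,0,-0.8],[0,0,0],0.5],
    [[0.5,0,-0.8],[0,0,0],0.5],
    [[0,0,0],[0,-0.0533,0],0.5],
    [[0,0,0],[0,-0.0533,0],0.5],
    [[0,0,0],[0,-0.0533,0],0.5],
    [[0,0,0],[0,-0.0533,0],0.5],
    [[0,0,0],[0,-0.0533,0],0.5],
    [[0,0,0],[0,0,0],0.5],
  ],
)

```text
time_s: 10.18
position: [0.4763, 0.1375, 0.2508]
tcp_rot: [[-0.011, 1.0, -0.002], [1.0, 0.011, -0.001], [-0.001, -0.002, -1.0]]
force: [-0.3, 0.5, 0.3]
opening: 0.501
grasp_force: 0.0
```

move_arm(
  increments=[
    [[0,0,0],[0,0,0.0577],0.5],
    [[0,0,0],[0,0,0.0577],0.5],
    [[0,0,0],[0,0,0.0577],0.5],
    [[0,0,0],[0,0,0.0577],0.5],
    [[0,0,0],[0,0,0.0577],0.5],
    [[0,0,0],[0,0,0.0577],0.5],
    [[0,0,0],[0,0,0.0577],0.5],
    [[0,0,0],[0,0,0.0577],0.5],
    [[0,0,0],[0,0,0.0577],0.5],
    [[0,0,0],[0,0,0.0577],0.5],
    [[0,0,0],[0,0,0.0577],0.5],
    [[0,0,0],[0,0,0.0577],0.5],
    [[0,0,0],[0,0,0.0577],0.5],
    [[0,0,0],[0,0,0],0.5],
  ],
)

```text
time_s: 11.35
position: [0.4766, 0.1338, 0.2498]
tcp_rot: [[1.0, 0.002, -0.004], [0.002, -1.0, 0.002], [-0.004, -0.002, -1.0]]
force: [-0.5, -0.3, 0.4]
opening: 0.499
grasp_force: 0.0
```

move_arm(
  increments=[
    [[-0.61,-0.81,0],[0,0,0],0.5],
    [[-0.61,-0.81,0],[0,0,0],0.5],
    [[-0.61,-0.81,0],[0,0,0],0.5],
    [[-0.61,-0.81,0],[0,0,0],0.5],
    [[-0.61,-0.81,0],[0,0,0],0.5],
    [[0,0,0],[0,0.052,0],0.5],
    [[0,0,0],[0,0.052,0],0.5],
    [[0,0,0],[0,0.052,0],0.5],
    [[0,0,0],[0,0.052,0],0.5],
    [[0,0,0],[0,0.052,0],0.5],
    [[0,0,0],[0,0,0],0.5],
  ],
)

```text
time_s: 12.27
position: [0.3818, 0.251, 0.2479]
tcp_rot: [[0.875, 0.004, 0.483], [0.009, -1.0, -0.008], [0.483, 0.012, -0.875]]
force: [-0.3, -0.2, -0.7]
opening: 0.502
grasp_force: 0.0
```

```bash
python3 look.py m3
```

```text
[ 28.38393366   9.7704685  119.62533493 -30.15710903  27.99844664
 142.1779034 ] [0.38600308 0.25285554 0.24990026] [ 0.29111322 -0.84936401  1.14539497]
```

View pics/m3.png

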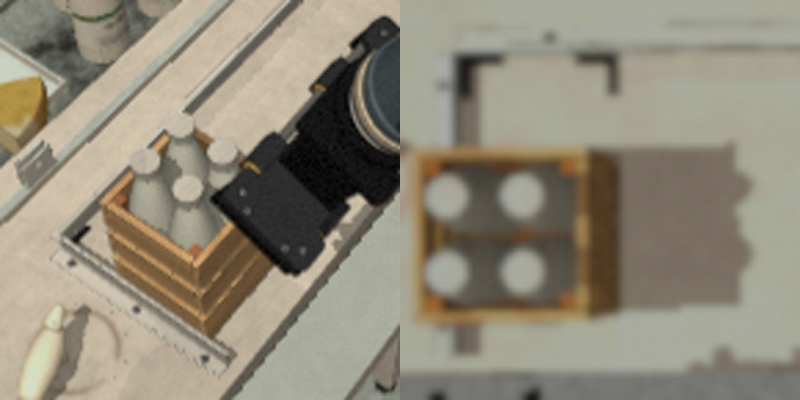

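```bash
cat > kin.py <<'E'
import numpy as np
from scipy.optimize import least_squares
from scipy.spatial.transform import Rotation as Ro
def fk(q,p):
    z1,a1,L2,L3,e3,Lt=p; q=np.radians(q)
    Rz=lambda a:Ro.from_euler('z',a).as_matrix(); Ry=lambda a:Ro.from_euler('y',a).as_matrix()
    R=Rz(q[0]); P=R@[a1,0,z1]; R=R@Ry(q[1]); P=P+R@[0,0,L2]; R=R@Ry(q[2]); P=P+R@[e3,0,L3]
    R=R@Rz(q[3])@Ry(q[4]); P=P+R@[0,0,Lt]; R=R@Rz(q[5]); return P,R
D=[([-79.498,30.224,82.088,0,67.689,-10.227],[.22123,-.58451,.22259]),([-36.79462,47.43569,98.37482,25.68526,60.44597,-62.63],[.49212,-.08565,.02462]),([-13.03938,45.24183,111.78499,49.27213,42.94334,-56.00520],[.47722,.16530,.02419]),([28.38393,9.77047,119.62533,-30.15711,27.99845,142.1779],[.38600,.25286,.2499])]
f=least_squares(lambda p:np.concatenate([fk(q,p)[0]-x for q,x in D]),[.2,0,.4,.35,0,.2]); p=f.x
lo=np.array([-176.69,-43.24,12.49,-82,0,-163.58]);hi=np.array([176.69,126.21,139.97,262,151.66,163.58])
def ik(P,R,q0):
    def e(q):
        a,b=fk(q,p); return np.r_[(a-P)*10,(Ro.from_matrix(b.T@R)).as_rotvec()]
    s=least_squares(e,np.clip(q0,lo+.1,hi-.1),bounds=(lo,hi)); return s.x,np.abs(s.fun).max()
if __name__=="__main__":
    print(p.round(4),np.abs(f.fun).max()); print(fk(*[D[3][0],p])[1].round(3), fk(D[0][0],p)[1].round(3))
    off=fk(D[3][0],p)[1]
    try:
        import rig; print("gpo",getattr(rig,"grip_point_offset",None))
    except Exception as ex: print(ex)
    for tilt in (20,25,31):
        for flip in (0,180):
            q=np.array(D[3][0]);q[5]-=flip
            for z in (.25,.2,.15,.1,.06,.04):
                # R: tool x=+x tilted
                R=Ro.from_euler('y',180-tilt,degrees=True).as_matrix()@Ro.from_euler('z',180+flip,degrees=True).as_matrix()
                for x in ([.395] if z>.04 else [.395,.43,.48]):
                    q,er=ik(np.array([x,.26,z]),R,q); print(tilt,flip,z,x,q.round(0),round(er,4))
E
python3 kin.py
```

```text
[ 0.2846 -0.0568  0.728   0.384   0.1285  0.439 ] 0.12128641881426394
[[-0.002  0.874  0.486]
 [ 1.     0.005 -0.006]
 [-0.007  0.486 -0.874]] [[-0.354  0.935 -0.   ]
 [ 0.935  0.354  0.   ]
 [ 0.     0.    -1.   ]]
gpo 0.0187
20 0 0.25 0.395 [ 28.  12. 129.  41.   9. 164.] 0.3401
20 0 0.2 0.395 [ 33.  19. 132.  47.   0. 164.] 0.2746
20 0 0.15 0.395 [ 33.  24. 131.  47.   0. 164.] 0.2322
20 0 0.1 0.395 [ 33.  30. 130.  48.   0. 164.] 0.1916
20 0 0.06 0.395 [ 33.  34. 129.  48.   0. 164.] 0.1609
20 0 0.04 0.395 [ 33.  37. 128.  48.   0. 163.] 0.1463
20 0 0.04 0.43 [ 31.  37. 126.  46.   0. 164.] 0.1524
20 0 0.04 0.48 [ 28.  38. 122.  43.   0. 164.] 0.1595
20 180 0.25 0.395 [ 47.  14. 112. -22.  42.  61.] 0.0
20 180 0.2 0.395 [ 47.  19. 116. -26.  34.  67.] 0.0
20 180 0.15 0.395 [ 47.  24. 121. -35.  26.  77.] 0.0
20 180 0.1 0.395 [ 47.  30. 124. -52.  18.  96.] 0.0
20 180 0.06 0.395 [ 47.  35. 127. -77.  15. 122.] 0.0
20 180 0.04 0.395 [ 47.  38. 127. -82.  14. 127.] 0.0144
20 180 0.04 0.43 [ 43.  38. 125. -81.  14. 122.] 0.0
20 180 0.04 0.48 [ 38.  38. 120. -63.  14.  99.] 0.0
25 0 0
[... 1046 characters left out ...]
 [ 33.  30. 130.  47.   0. 164.] 0.2321
31 0 0.06 0.395 [ 33.  34. 128.  47.   0. 164.] 0.2838
31 0 0.04 0.395 [ 33.  37. 128.  47.   0. 164.] 0.3081
31 0 0.04 0.43 [ 31.  37. 126.  45.   0. 164.] 0.2768
31 0 0.04 0.48 [ 28.  38. 122.  42.   0. 164.] 0.2322
31 180 0.25 0.395 [ 57.  15. 120. -47.  36.  93.] 0.0
31 180 0.2 0.395 [ 57.  21. 125. -60.  30. 109.] 0.0
31 180 0.15 0.395 [ 57.  28. 130. -80.  26. 132.] 0.0
31 180 0.1 0.395 [ 57.  34. 129. -82.  25. 135.] 0.0517
31 180 0.06 0.395 [ 56.  38. 128. -82.  25. 137.] 0.0951
31 180 0.04 0.395 [ 56.  41. 127. -82.  25. 138.] 0.1163
31 180 0.04 0.43 [ 51.  40. 125. -82.  24. 132.] 0.1004
31 180 0.04 0.48 [ 45.  40. 121. -82.  21. 125.] 0.0924
```

```bash
python3 - <<'E'
s=open("kin.py").read()
s=s.replace("L3,e3,Lt=p","L3,e3,Lt,dy,e5=p").replace("R@[a1,0,z1]","R@[a1,dy,z1]").replace("P=P+R@[0,0,Lt]; R=R@Rz(q[5])","P=P+R@[e5,0,Lt]; R=R@Rz(q[5]-np.pi/2)")
s=s.replace("[.2,0,.4,.35,0,.2]","[.2,0,.4,.35,0,.2,.11,0]")
s=s.replace("as_matrix()@Ro.from_euler('z',180+flip","as_matrix()@Ro.from_euler('z',flip").replace("np.abs(f.fun).max())","f.fun.round(4))")
s=s.replace("Ro.from_euler('y',180-tilt,degrees=True).as_matrix()","np.array([[c(tilt),0,sn(tilt)],[0,-1,0],[sn(tilt),0,-c(tilt)]])").replace("    off=","    c=lambda t:np.cos(np.radians(t));sn=lambda t:np.sin(np.radians(t));off=")
s=s.replace("for flip in (0,180)","for flip in (0,)")
open("kin.py","w").write(s)
E
python3 kin.py
```

```text
[ 0.2742 -0.      0.588   0.3918  0.1141  0.3054  0.111   0.    ] [ 0.  0. -0.  0. -0.  0. -0. -0. -0.  0. -0.  0.]
[[-0.874 -0.002  0.486]
 [-0.005  1.    -0.006]
 [-0.486 -0.007 -0.874]] [[-0.935 -0.354 -0.   ]
 [-0.354  0.935  0.   ]
 [-0.     0.    -1.   ]]
gpo 0.0187
20 0 0.25 0.395 [ 25.  11. 113. -14.  38. -55.] 0.0
20 0 0.2 0.395 [ 25.  16. 117. -17.  30. -51.] 0.0
20 0 0.15 0.395 [ 25.  23. 120. -24.  21. -43.] 0.0
20 0 0.1 0.395 [ 25.  29. 122. -40.  13. -26.] 0.0
20 0 0.06 0.395 [ 25.  35. 124. -72.   9.   6.] 0.0
20 0 0.04 0.395 [ 25.  38. 123. -82.   9.  16.] 0.0152
20 0 0.04 0.43 [ 23.  39. 120. -72.   8.   3.] 0.0
20 0 0.04 0.48 [ 21.  39. 114. -43.  10. -27.] 0.0
25 0 0.25 0.395 [ 27.  11. 116. -21.  33. -47.] 0.0
25 0 0.2 0.395 [ 27.  16. 120. -28.  24. -39.] 0.0
25 0 0.15 0.395 [ 27.  23. 123. -44.  16. -22.] 0.0
25 0 0.1 0.395 [ 27.  30. 125. -82.  11.  16.] 0.0
25 0 0.06 0.395 [ 27.  36. 124. -82.  11.  17.] 0.0559
25 0 0.04 0.395 [ 27.  38. 123. -82.  11.  18.] 0.0818
25 0 0.04 0.43 [ 25.  39. 120. -82.  10.  15.] 0.0585
25 0 0.04 0.48 [ 22.  40. 117. -82.   9.  12.] 0.0207
31 0 0.25 0.395 [ 29.  11. 120. -35.  26. -33.] 0.0
31 0 0.2 0.395 [ 29.  17. 123. -51.  19. -14.] 0.0
31 0 0.15 0.395 [ 29.  24. 126. -82.  15.  17.] 0.0048
31 0 0.1 0.395 [ 29.  31. 125. -82.  15.  19.] 0.0798
31 0 0.06 0.395 [ 30.  36. 123. -82.  15.  20.] 0.1324
31 0 0.04 0.395 [ 30.  39. 122. -82.  15.  21.] 0.1561
31 0 0.04 0.43 [ 27.  39. 120. -82.  14.  17.] 0.1391
31 0 0.04 0.48 [ 24.  40. 116. -82.  12.  14.] 0.1078
```

```bash
sed -i 's/q\[5\]-np.pi\/2/q[5]+np.pi\/2/' kin.py
python3 - <<'E'
from kin import *
R0=np.array([[1,0,0],[0,-1,0],[0,0,-1.]])
def R_(tx,ty): # tilt: tool first tilted fwd (about tool y), rolled about world x axis
    return Ro.from_euler('x',ty,degrees=True).as_matrix()@R0@Ro.from_euler('y',tx,degrees=True).as_matrix()
print(R_(25,-10)[:,2],fk(D[3][0],p)[1].round(3))
for tx in (25,28):
  for b in (-8,-14,-20):
    q=np.array(D[3][0])
    for z in (.25,.2,.15,.1,.06,.04):
      for x in ([.395] if z>.04 else [.395,.42,.45,.48]):
        q,er=ik(np.array([x,.255,z]),R_(tx,b),q)
        if z in(.25,.1,.04): print(tx,b,z,x,q.round(0),round(er,4))
E
```

```text
[ 0.42261826 -0.1573787  -0.89253894] [[ 0.874  0.002  0.486]
 [ 0.005 -1.    -0.006]
 [ 0.486  0.007 -0.874]]
25 -8 0.25 0.395 [ 32.  13. 113. -31.  40. 141.] 0.0
25 -8 0.1 0.395 [ 30.  31. 120. -51.  22. 164.] 0.0659
25 -8 0.04 0.395 [ 28.  38. 119. -51.  18. 164.] 0.1465
25 -8 0.04 0.42 [ 27.  39. 117. -52.  18. 164.] 0.1236
25 -8 0.04 0.45 [ 26.  39. 115. -54.  18. 164.] 0.0961
25 -8 0.04 0.48 [ 25.  40. 112. -55.  19. 164.] 0.0685
25 -14 0.25 0.395 [ 35.  15. 111. -36.  46. 146.] 0.0
25 -14 0.1 0.395 [ 33.  32. 117. -50.  29. 164.] 0.0685
25 -14 0.04 0.395 [ 32.  39. 116. -51.  25. 164.] 0.1444
25 -14 0.04 0.42 [ 30.  40. 114. -52.  26. 164.] 0.1223
25 -14 0.04 0.45 [ 29.  40. 112. -54.  26. 164.] 0.0957
25 -14 0.04 0.48 [ 28.  41. 110. -55.  26. 164.] 0.0689
25 -20 0.25 0.395 [ 38.  18. 109. -40.  52. 149.] 0.0
25 -20 0.1 0.395 [ 36.  34. 114. -51.  36. 164.] 0.0692
25 -20 0.04 0.395 [ 35.  41. 113. -51.  33. 164.] 0.1402
25 -20 0.04 0.42 [ 34.  41. 112. -52.  33. 164.] 0.1191
25 -20 0.04 0.45 [ 32.  42. 109. -54.  33. 164.] 0.0934
25 -20 0.04 0.48 [ 31.  43. 107. -55.  33. 164
[... 304 characters left out ...]
 40. 113. -56.  18. 164.] 0.117
28 -14 0.25 0.395 [ 36.  15. 113. -41.  43. 151.] 0.0
28 -14 0.1 0.395 [ 33.  32. 117. -51.  28. 164.] 0.1133
28 -14 0.04 0.395 [ 32.  39. 116. -52.  25. 164.] 0.1908
28 -14 0.04 0.42 [ 30.  40. 115. -53.  25. 164.] 0.1688
28 -14 0.04 0.45 [ 29.  40. 112. -55.  25. 164.] 0.1422
28 -14 0.04 0.48 [ 28.  41. 110. -56.  25. 164.] 0.1154
28 -20 0.25 0.395 [ 39.  17. 111. -44.  50. 153.] 0.0
28 -20 0.1 0.395 [ 36.  34. 115. -52.  36. 164.] 0.1112
28 -20 0.04 0.395 [ 35.  41. 114. -52.  32. 164.] 0.1841
28 -20 0.04 0.42 [ 34.  41. 112. -53.  32. 164.] 0.163
28 -20 0.04 0.45 [ 32.  42. 110. -55.  32. 164.] 0.1374
28 -20 0.04 0.48 [ 31.  43. 107. -56.  33. 164.] 0.1114
```

Run:
```python
from kin import *
F=np.diag([-1,-1,1.])
R0=np.array([[1,0,0],[0,-1,0],[0,0,-1.]])
def R_(tx,ty): return Ro.from_euler('x',ty,degrees=True).as_matrix()@R0@Ro.from_euler('y',tx,degrees=True).as_matrix()@F
for tx,b in ((25,-5),(25,-10),(28,-6),(28,-10),(28,-15)):
    q=np.array(D[3][0]);q[5]-=180
    for z in (.25,.2,.15,.1,.06,.04):
      for x in ([.395] if z>.04 else [.395,.42,.45,.48]):
        q,er=ik(np.array([x,.255,z]),R_(tx,b),q)
        if z in(.25,.1,.04): print(tx,b,z,x,q.round(0),round(er,4))
```

```text
25 -5 0.25 0.395 [ 30.  12. 114. -28.  37. -42.] 0.0
25 -5 0.1 0.395 [ 30.  31. 123. -71.  17.   6.] 0.0
25 -5 0.04 0.395 [ 30.  39. 122. -82.  16.  19.] 0.0545
25 -5 0.04 0.42 [ 28.  40. 120. -82.  16.  16.] 0.04
25 -5 0.04 0.45 [ 26.  40. 118. -82.  15.  14.] 0.0205
25 -5 0.04 0.48 [ 24.  41. 116. -82.  14.  12.] 0.0
25 -10 0.25 0.395 [ 33.  14. 112. -33.  42. -37.] 0.0
25 -10 0.1 0.395 [ 33.  32. 121. -65.  23.   1.] 0.0
25 -10 0.04 0.395 [ 33.  40. 121. -82.  21.  19.] 0.0222
25 -10 0.04 0.42 [ 31.  41. 120. -82.  21.  17.] 0.0096
25 -10 0.04 0.45 [ 29.  41. 117. -79.  20.  12.] 0.0
25 -10 0.04 0.48 [ 27.  41. 114. -73.  20.   4.] 0.0
28 -6 0.25 0.395 [ 31.  12. 116. -34.  35. -35.] 0.0
28 -6 0.1 0.395 [ 31.  32. 124. -82.  19.  18.] 0.0093
28 -6 0.04 0.395 [ 32.  40. 122. -82.  19.  20.] 0.0859
28 -6 0.04 0.42 [ 30.  40. 120. -82.  19.  18.] 0.0739
28 -6 0.04 0.45 [ 27.  40. 118. -82.  18.  15.] 0.057
28 -6 0.04 0.48 [ 26.  41. 115. -82.  17.  13.] 0.0379
28 -10 0.25 0.395 [ 34.  14. 114. -38.  39. -32.] 0.0
28 -10 0.1 0.395 [ 34.  33. 123. -78.  23.  14.] 0.0
28 -10 0.04 0.395 [ 34.  41. 121. -82.  23.  21.] 0.0598
28 -10 0.04 0.42 [ 32.  41. 119. -82.  23.  18.] 0.0494
28 -10 0.04 0.45 [ 30.  41. 117. -82.  22.  15.] 0.0343
28 -10 0.04 0.48 [ 28.  42. 115. -82.  21.  13.] 0.017
28 -15 0.25 0.395 [ 37.  15. 112. -41.  44. -29.] 0.0
28 -15 0.1 0.395 [ 37.  34. 120. -71.  29.   8.] 0.0
28 -15 0.04 0.395 [ 37.  42. 120. -82.  28.  21.] 0.0272
28 -15 0.04 0.42 [ 35.  42. 118. -82.  27.  18.] 0.0186
28 -15 0.04 0.45 [ 32.  43. 116. -82.  27.  16.] 0.0057
28 -15 0.04 0.48 [ 30.  43. 113. -80.  26.  11.] 0.0
```

Run:
```python
from kin import *
F=np.diag([-1,-1,1.])
R0=np.array([[1,0,0],[0,-1,0],[0,0,-1.]])
def R_(tx,ty): return Ro.from_euler('x',ty,degrees=True).as_matrix()@R0@Ro.from_euler('y',tx,degrees=True).as_matrix()@F
for y in (.262,.275):
  for tx,b in ((26,-16),(26,-20),(26,-24),(28,-24)):
    q=np.array(D[3][0]);q[5]-=180;o=[]
    for x,z in ((.39,.25),(.4,.15),(.4,.08),(.4,.04),(.415,.04),(.45,.04),(.485,.04)):
        q,er=ik(np.array([x,y,z]),R_(tx,b),q); o.append((q[3:].round(0).tolist(),round(er,3)))
    print(y,tx,b,o[0],o[2:])
# other branch
for tx in (30,36,42):
    q=np.array([20,39,125,250,20,-60.]);o=[]
    for x in (.4,.415,.45,.485):
        best=None
        for f in (np.eye(3),F):
          for q4 in (200,230,255):
            for q6 in (-120,-60,0,60,120):
              qq,er=ik(np.array([x,.26,.03]),R_(tx,0)@f,[20,39,125,q4,20,q6])
              if best is None or er<best[1]-1e-4: best=(qq.round(0).tolist(),er)
        o.append(best)
    print(tx,o)
```

```text
0.262 26 -16 ([-39.0, 48.0, -31.0], np.float64(0.0)) [([-68.0, 30.0, 5.0], np.float64(0.0)), ([-78.0, 28.0, 17.0], np.float64(0.0)), ([-77.0, 28.0, 14.0], np.float64(0.0)), ([-73.0, 28.0, 7.0], np.float64(0.0)), ([-69.0, 28.0, 0.0], np.float64(0.0))]
0.262 26 -20 ([-41.0, 52.0, -29.0], np.float64(0.0)) [([-65.0, 35.0, 2.0], np.float64(0.0)), ([-73.0, 32.0, 12.0], np.float64(0.0)), ([-72.0, 32.0, 9.0], np.float64(0.0)), ([-70.0, 32.0, 3.0], np.float64(0.0)), ([-67.0, 33.0, -2.0], np.float64(0.0))]
0.262 26 -24 ([-43.0, 56.0, -28.0], np.float64(0.0)) [([-63.0, 39.0, -0.0], np.float64(0.0)), ([-69.0, 37.0, 8.0], np.float64(0.0)), ([-69.0, 37.0, 6.0], np.float64(0.0)), ([-67.0, 37.0, 1.0], np.float64(0.0)), ([-65.0, 37.0, -4.0], np.float64(0.0))]
0.262 28 -24 ([-46.0, 54.0, -25.0], np.float64(0.0)) [([-67.0, 39.0, 4.0], np.float64(0.0)), ([-74.0, 37.0, 13.0], np.float64(0.0)), ([-74.0, 37.0, 11.0], np.float64(0.0)), ([-72.0, 37.0, 6.0], np.float64(0.0)), ([-70.0, 37.0, 1.0], np.float64(0.0))]
0.275 26 -16 ([-38.0, 49.0, -30.0], np.float64(0.0)) [([-65.0, 31.0, 3.0], np.float64(0.0)), ([-
[... 1153 characters left out ...]
 43.0, 120.0, 225.0, 16.0, 66.0], np.float64(5.601321834996264e-15))]
36 [([31.0, 48.0, 132.0, 211.0, 36.0, 90.0], np.float64(1.6653345369377348e-15)), ([29.0, 47.0, 131.0, 211.0, 34.0, 88.0], np.float64(5.0800816534125076e-11)), ([27.0, 46.0, 127.0, 212.0, 30.0, 84.0], np.float64(1.0179876957153479e-13)), ([24.0, 46.0, 123.0, 213.0, 26.0, 80.0], np.float64(2.7755575615628914e-15))]
42 [([33.0, 53.0, 134.0, 209.0, 48.0, 95.0], np.float64(1.3425927036792018e-11)), ([32.0, 52.0, 133.0, 209.0, 46.0, 93.0], np.float64(1.4988010832439613e-13)), ([29.0, 50.0, 129.0, 209.0, 42.0, 90.0], np.float64(3.4609261889071195e-10)), ([26.0, 49.0, 126.0, 209.0, 38.0, 86.0], np.float64(1.282974428844778e-12))]
```

move_arm(
  increments=[
    [[0,0,0],[0,-0.052,0],1],
    [[0,0,0],[0,-0.052,0],1],
    [[0,0,0],[0,-0.052,0],1],
    [[0,0,0],[0,-0.052,0],1],
    [[0,0,0],[0,-0.052,0],1],
    [[0,0,0],[0,0,-0.0577],1],
    [[0,0,0],[0,0,-0.0577],1],
    [[0,0,0],[0,0,-0.0577],1],
    [[0,0,0],[0,0,-0.0577],1],
    [[0,0,0],[0,0,-0.0577],1],
    [[0,0,0],[0,0,-0.0577],1],
    [[0,0,0],[0,0,-0.0577],1],
    [[0,0,0],[0,0,-0.0577],1],
    [[0,0,0],[0,0,-0.0577],1],
    [[0,0,0],[0,0,-0.0577],1],
    [[0,0,0],[0,0,-0.0577],1],
    [[0,0,0],[0,0,-0.0577],1],
    [[0,0,0],[0,0,-0.0577],1],
  ],
)

```text
time_s: 13.87
position: [0.3891, 0.2528, 0.2509]
tcp_rot: [[-0.004, 1.0, -0.01], [1.0, 0.004, -0.005], [-0.005, -0.01, -1.0]]
force: [-0.3, 0.1, -0.5]
opening: 0.004
grasp_force: 0.0
```

move_arm(
  increments=[
    [[0,0,0],[0,0,-0.0577],1],
    [[0,0,0],[0,0,-0.0577],1],
    [[0,0,0],[0,0,-0.0577],1],
    [[0,0,0],[0,0,-0.0577],1],
    [[0,0,0],[0,0,-0.0577],1],
    [[0,0,0],[0,0,-0.0577],1],
    [[0,0,0],[0,0,-0.0577],1],
    [[0,0,0],[0,0,-0.0577],1],
    [[0,0,0],[0,0,-0.0577],1],
    [[0,0,0],[0,0,-0.0577],1],
    [[0,0,0],[0,0,-0.0577],1],
    [[0,0,0],[0,0,-0.0577],1],
    [[0,0,0],[0,0,-0.0577],1],
    [[0,0,0],[0,0,0],1],
  ],
)

```text
time_s: 15.03
position: [0.3891, 0.2526, 0.2508]
tcp_rot: [[-1.0, -0.0, -0.009], [-0.0, 1.0, -0.005], [0.009, -0.005, -1.0]]
force: [-0.7, 0.4, -0.8]
opening: 0.005
grasp_force: 0.0
```

move_arm(
  increments=[
    [[0,0,0],[0,-0.0542,0],1],
    [[0,0,0],[0,-0.0542,0],1],
    [[0,0,0],[0,-0.0542,0],1],
    [[0,0,0],[0,-0.0542,0],1],
    [[0,0,0],[0.05,0,-0.0244],1],
    [[0,0,0],[0.05,0,-0.0244],1],
    [[0,0,0],[0.05,0,-0.0244],1],
    [[0,0,0],[0,0,0],1],
    [[0,0,0],[0,0,0],1],
  ],
)

```text
time_s: 15.78
position: [0.3877, 0.2533, 0.2496]
tcp_rot: [[-0.904, -0.001, 0.428], [-0.15, 0.937, -0.315], [-0.401, -0.349, -0.847]]
force: [0.6, -1.0, -0.2]
opening: 0.001
grasp_force: 0.0
```

move_arm(
  increments=[
    [[0.245,0.293,0.596],[0,0,0],1],
    [[0.245,0.293,0.596],[0,0,0],1],
    [[0.245,0.293,0.596],[0,0,0],1],
    [[0.245,0.293,0.596],[0,0,0],1],
    [[0.245,0.293,0.596],[0,0,0],1],
    [[0.245,0.293,0.596],[0,0,0],1],
    [[0.245,0.293,0.596],[0,0,0],1],
    [[0.245,0.293,0.596],[0,0,0],1],
    [[0.245,0.293,0.596],[0,0,0],1],
    [[0.245,0.293,0.596],[0,0,0],1],
    [[0,0,0],[0,0,0],1],
    [[0,0,0],[0,0,0],1],
  ],
)

```text
time_s: 16.78
position: [0.3979, 0.2649, 0.0383]
tcp_rot: [[-0.904, 0.002, 0.427], [-0.148, 0.936, -0.319], [-0.401, -0.352, -0.846]]
force: [-0.4, -0.1, -0.1]
opening: 0.004
grasp_force: 0.0
```

```bash
python3 look.py m4
```

```text
[ 39.36586095  42.97748314 115.77527044 -70.43312306  33.34350095
   9.31306125] [0.39834167 0.26574784 0.03975835] [-0.26389393  0.07793881  0.21565505]
```

View pics/m4.png

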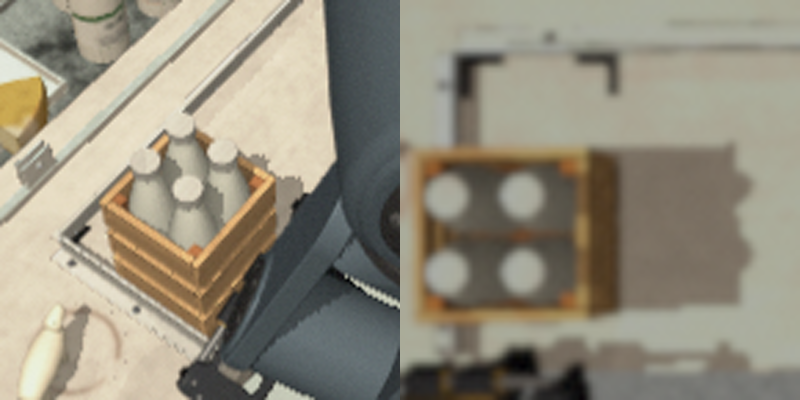

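move_arm(
  increments=[
    [[-0.15,0,0.071],[0,0,0],1],
    [[-0.15,0,0.071],[0,0,0],1],
    [[-0.09,0,0.043],[0,0,0],1],
    [[-0.09,0,0.043],[0,0,0],1],
    [[-0.15,0,0.071],[0,0,0],1],
    [[-0.15,0,0.071],[0,0,0],1],
    [[-0.15,0,0.071],[0,0,0],1],
  ],
)

```text
time_s: 17.47
position: [0.4273, 0.2654, 0.0387]
tcp_rot: [[-0.904, 0.0, 0.428], [-0.151, 0.936, -0.319], [-0.401, -0.353, -0.846]]
force: [-6.3, 1.2, 4.5]
opening: 0.007
grasp_force: 2.9
```

move_arm(
  increments=[
    [[-0.15,0,0.071],[0,0,0],1],
    [[-0.15,0,0.071],[0,0,0],1],
    [[-0.15,0,0.071],[0,0,0],1],
    [[-0.15,0,0.071],[0,0,0],1],
    [[-0.15,0,0.071],[0,0,0],1],
    [[-0.15,0,0.071],[0,0,0],1],
  ],
)

```text
time_s: 17.97
position: [0.457, 0.2653, 0.0387]
tcp_rot: [[-0.904, 0.0, 0.428], [-0.151, 0.936, -0.319], [-0.4, -0.353, -0.846]]
force: [-5.7, 0.3, 3.5]
opening: 0.008
grasp_force: 2.8
```

```bash
python3 look.py m5
```

```text
[ 34.83872592  43.74231044 110.22945732 -66.71396912  33.47088506
  -0.19686118] [0.45825135 0.2656564  0.03877552] [-2.57625441 -0.72421778  1.12271944]
```

View pics/m5.png

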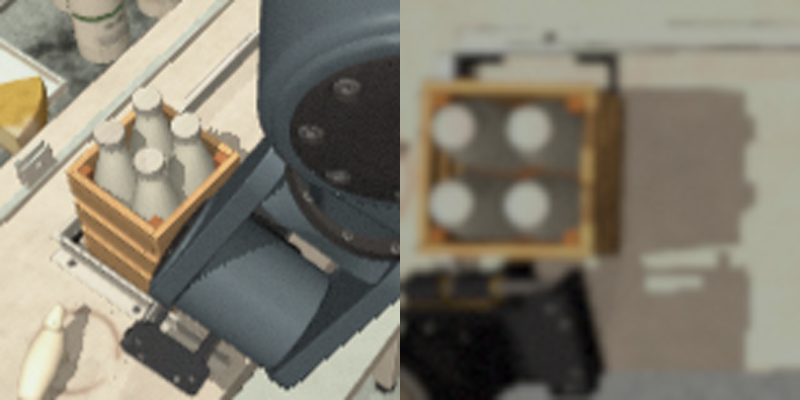

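move_arm(
  increments=[
    [[-0.12,0,0.057],[0,0,0],1],
    [[-0.12,0,0.057],[0,0,0],1],
    [[-0.12,0,0.057],[0,0,0],1],
    [[-0.06,0,0.028],[0,0,0],1],
    [[-0.06,0,0.028],[0,0,0],1],
    [[-0.06,0,0.028],[0,0,0],1],
  ],
)

```text
time_s: 18.57
position: [0.4756, 0.266, 0.0386]
tcp_rot: [[-0.903, -0.0, 0.429], [-0.151, 0.936, -0.318], [-0.401, -0.352, -0.846]]
force: [-5.5, -0.6, 2.7]
opening: 0.009
grasp_force: 2.5
```

move_arm(
  increments=[
    [[-0.05,0,0.024],[0,0,0],1],
    [[-0.05,0,0.024],[0,0,0],1],
  ],
)

```text
time_s: 18.73
position: [0.4792, 0.2661, 0.0387]
tcp_rot: [[-0.903, -0.0, 0.429], [-0.151, 0.936, -0.318], [-0.402, -0.352, -0.846]]
force: [-5.3, 0.3, 2.5]
opening: 0.002
grasp_force: 2.5
```

move_arm(
  increments=[
    [[-0.05,0,0.024],[0,0,0],1],
  ],
)

```text
time_s: 18.82
position: [0.481, 0.2662, 0.0387]
tcp_rot: [[-0.903, -0.0, 0.429], [-0.151, 0.936, -0.318], [-0.402, -0.352, -0.845]]
force: [-4.5, 0.9, 1.4]
opening: 0.005
grasp_force: 2.4
```

move_arm(
  increments=[
    [[-0.05,0,0.024],[0,0,0],1],
  ],
)

```text
time_s: 18.9
position: [0.4829, 0.2663, 0.0387]
tcp_rot: [[-0.903, -0.0, 0.43], [-0.151, 0.936, -0.317], [-0.402, -0.352, -0.845]]
force: [-5.7, 0.6, 2.1]
opening: 0.007
grasp_force: 2.7
```

move_arm(
  increments=[
    [[-0.05,0,0.024],[0,0,0],1],
  ],
)

```text
time_s: 18.98
position: [0.4836, 0.2658, 0.0385]
tcp_rot: [[-0.904, 0.001, 0.428], [-0.15, 0.936, -0.318], [-0.401, -0.352, -0.846]]
force: [-11.5, 1.1, 6.5]
opening: 0.006
grasp_force: 5.7
```

move_arm(
  increments=[
    [[-0.04,0,0.019],[0,0,0],1],
  ],
)

```text
time_s: 19.07
position: [0.4839, 0.2652, 0.0385]
tcp_rot: [[-0.904, 0.001, 0.427], [-0.15, 0.936, -0.32], [-0.4, -0.353, -0.846]]
force: [-12.9, 1.1, 9.1]
opening: 0.006
grasp_force: 6.6
```

move_arm(
  increments=[
    [[-0.04,0,0.019],[0,0,0],1],
    [[0,0,0],[0,0,0],1],
  ],
)

```text
time_s: 19.23
position: [0.4842, 0.2645, 0.0385]
tcp_rot: [[-0.905, 0.001, 0.426], [-0.15, 0.935, -0.321], [-0.398, -0.354, -0.846]]
force: [-12.3, -0.3, 8.7]
opening: 0.006
grasp_force: 6.4
```

```bash
cat > meas.py <<'E'
from h import *
# fit crate pose by chamfer-like edge score against top rectangle (z=.15) in both cams
import sys
from scipy.optimize import minimize
def run():
    c=[capture("top")]
    img=c[0]["img"]; crop=cv2.resize(img[185:265,165:265],(800,640),interpolation=cv2.INTER_CUBIC)
    return c,crop
c,crop=run(); cv2.imwrite(sys.argv[1],crop[:,:,::-1]); print(read_state()["force"],read_state()["position"])
# orange rim mask -> min area rect of top in rectified world plane z=.15
H,_=cv2.findHomography(proj(c[0],[[x,y,.15] for x,y in [(.4,.15),(.4,.35),(.65,.35),(.65,.15)]]).astype(np.float32),np.float32([[(.35-y)*2000,(.65-x)*2000] for x,y in [(.4,.15),(.4,.35),(.65,.35),(.65,.15)]]))
w=cv2.warpPerspective(c[0]["img"],H,(400,500),flags=cv2.INTER_CUBIC)
np.save("w.npy",w); hsv=cv2.cvtColor(w,cv2.COLOR_RGB2HSV)
m=((hsv[...,0]>8)&(hsv[...,0]<24)&(hsv[...,1]>120)&(hsv[...,2]>110)).astype(np.uint8)
n,l,st,_=cv2.connectedComponentsWithStats(m); k=1+st[1:,4].argmax(); pts=np.argwhere(l==k)[:,::-1].astype(np.float32)
r=cv2.minAreaRect(pts); print("rect ctr world",.65-r[0][1]/2000,.35-r[0][0]/2000,np.array(r[1])/2000,r[2])
E
python3 meas.py pics/m6.png
```

```text
[-13.00739424  -0.43296956   7.4227569 ] [0.48415103 0.26449683 0.03848108]
rect ctr world 0.5430135803222657 0.2524737854003906 [0.1054145  0.10566247] 0.9166542887687683
```

move_arm(
  increments=[
    [[0.2,0,-0.094],[0,0,0],1],
    [[0.4,0,-0.189],[0,0,0],1],
    [[0.4,0,-0.189],[0,0,0],1],
    [[0.4,0,-0.189],[0,0,0],1],
    [[-0.385,-0.338,-0.812],[0,0,0],0.8],
    [[-0.385,-0.338,-0.812],[0,0,0],0.5],
    [[-0.385,-0.338,-0.812],[0,0,0],0.5],
    [[-0.385,-0.338,-0.812],[0,0,0],0.5],
    [[-0.385,-0.338,-0.812],[0,0,0],0.5],
    [[-0.385,-0.338,-0.812],[0,0,0],0.5],
    [[-0.385,-0.338,-0.812],[0,0,0],0.5],
    [[-0.385,-0.338,-0.812],[0,0,0],0.5],
    [[0,0,0],[-0.05,0,0.0244],0.5],
    [[0,0,0],[-0.05,0,0.0244],0.5],
    [[0,0,0],[-0.05,0,0.0244],0.5],
    [[0,0,0],[0,0.0542,0],0.5],
    [[0,0,0],[0,0.0542,0],0.5],
    [[0,0,0],[0,0.0542,0],0.5],
    [[0,0,0],[0,0.0542,0],0.5],
    [[0,0,0],[0,0,0],0.5],
  ],
)

```text
time_s: 20.95
position: [0.4472, 0.2659, 0.2701]
tcp_rot: [[-1.0, 0.006, -0.003], [0.006, 1.0, -0.008], [0.003, -0.008, -1.0]]
force: [0.6, -0.2, 0.0]
opening: 0.502
grasp_force: 0.0
```

```bash
python3 meas.py pics/m6.png
```

```text
[-1.01115914  0.34558148 -0.03664096] [0.4446297  0.26566619 0.26929314]
rect ctr world 0.5424665908813476 0.2238629913330078 [0.04597104 0.10123209] 4.455602645874023
```

move_arm(
  increments=[
    [[-0.446,-0.698,0.03],[0,0,0],0.5],
    [[-0.446,-0.698,0.03],[0,0,0],0.5],
    [[-0.446,-0.698,0.03],[0,0,0],0.5],
    [[-0.446,-0.698,0.03],[0,0,0],0.5],
    [[-0.446,-0.698,0.03],[0,0,0],0.5],
    [[-0.446,-0.698,0.03],[0,0,0],0.5],
    [[0,0,0],[0,0,0.0577],0.5],
    [[0,0,0],[0,0,0.0577],0.5],
    [[0,0,0],[0,0,0.0577],0.5],
    [[0,0,0],[0,0,0.0577],0.5],
    [[0,0,0],[0,0,0.0577],0.5],
    [[0,0,0],[0,0,0.0577],0.5],
    [[0,0,0],[0,0,0.0577],0.5],
    [[0,0,0],[0,0,0.0577],0.5],
    [[0,0,0],[0,0,0.0577],0.5],
    [[0,0,0],[0,0,0.0577],0.5],
    [[0,0,0],[0,0,0.0577],0.5],
    [[0,0,0],[0,0,0.0577],0.5],
    [[0,0,0],[0,0,0.0577],0.5],
    [[0,0,0],[0,0,0],0.5],
  ],
)

```text
time_s: 22.67
position: [0.5192, 0.1404, 0.2639]
tcp_rot: [[0.004, 1.0, -0.007], [1.0, -0.004, -0.011], [-0.011, -0.007, -1.0]]
force: [-0.0, 0.3, 0.6]
opening: 0.5
grasp_force: 0.0
```

move_arm(
  increments=[
    [[0,0,0],[0,0.0533,0],0.5],
    [[0,0,0],[0,0.0533,0],0.5],
    [[0,0,0],[0,0.0533,0],0.5],
    [[0,0,0],[0,0.0533,0],0.5],
    [[0,0,0],[0,0.0533,0],0.5],
    [[0,0,0],[0,0,0],0.5],
    [[0,0,0],[0,0,0],0.5],
  ],
)

```text
time_s: 23.25
position: [0.5197, 0.1392, 0.2632]
tcp_rot: [[0.009, 1.0, -0.006], [0.855, -0.005, 0.519], [0.519, -0.01, -0.855]]
force: [-0.2, 0.4, 0.3]
opening: 0.505
grasp_force: 0.0
```

```bash
python3 meas.py pics/m7.png
```

```text
[0.25971704 0.26550844 0.9278216 ] [0.51987378 0.14010976 0.26381082]
rect ctr world 0.5423938140869141 0.2230101089477539 [0.04602982 0.10142203] 5.440331935882568
```

View pics/m7.png

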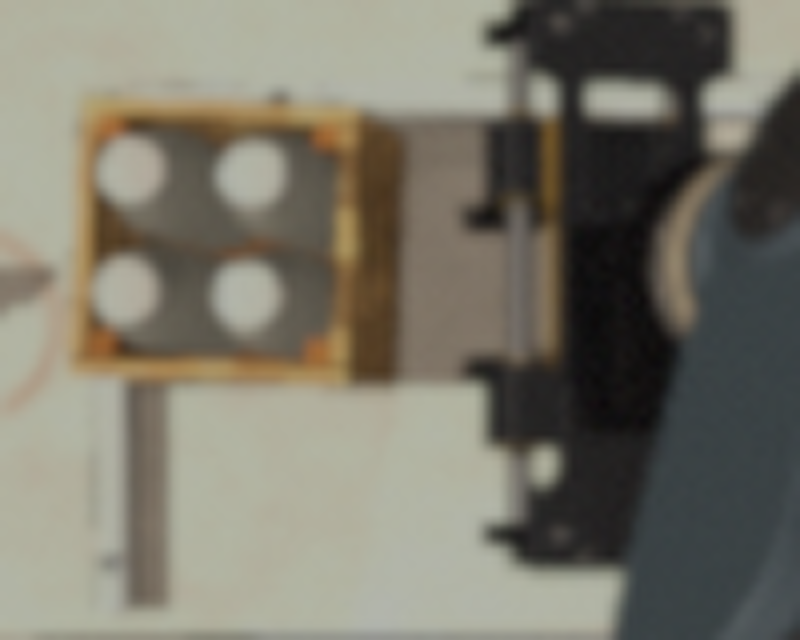

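The crate is clockwise by about 1.8°. Its back-left corner is near the strip and its front-left corner is at the stop (top corners (83,100), (360,108), (350,382), (75,370)). A flat +y push biased to the back of the right face will square it.

move_arm(
  increments=[
    [[-0.404,0.041,0.698],[0,0,0],0.5],
    [[-0.404,0.041,0.698],[0,0,0],0.5],
    [[-0.404,0.041,0.698],[0,0,0],0.5],
    [[-0.404,0.041,0.698],[0,0,0],0.5],
    [[-0.404,0.041,0.698],[0,0,0],0.5],
    [[-0.404,0.041,0.698],[0,0,0],0.5],
    [[-0.404,0.041,0.698],[0,0,0],0.5],
    [[-0.404,0.041,0.698],[0,0,0],0.5],
    [[-0.404,0.041,0.698],[0,0,0],0.5],
    [[-0.404,0.041,0.698],[0,0,0],0.5],
    [[0,0,0],[0,0,0],0.5],
    [[0,0,0],[0,0,0],0.5],
  ],
)

```text
time_s: 24.3
position: [0.5299, 0.1476, 0.0219]
tcp_rot: [[0.005, 1.0, -0.009], [0.853, -0.0, 0.521], [0.521, -0.01, -0.853]]
force: [0.6, 0.4, -0.2]
opening: 0.496
grasp_force: 0.0
```

move_arm(
  increments=[
    [[0.17,0,0.103],[0,0,0],0.5],
    [[0.17,0,0.103],[0,0,0],0.5],
    [[0.17,0,0.103],[0,0,0],0.5],
    [[0.17,0,0.103],[0,0,0],0.5],
    [[0.17,0,0.103],[0,0,0],0.5],
    [[0.1,0,0.06],[0,0,0],0.5],
    [[0.1,0,0.06],[0,0,0],0.5],
  ],
)

```text
time_s: 24.88
position: [0.5307, 0.1834, 0.0226]
tcp_rot: [[0.007, 1.0, -0.006], [0.853, -0.003, 0.522], [0.522, -0.009, -0.853]]
force: [-0.1, 0.1, -0.3]
opening: 0.5
grasp_force: 0.0
```

move_arm(
  increments=[
    [[0.06,0,0.037],[0,0,0],0.5],
    [[0.06,0,0.037],[0,0,0],0.5],
    [[0.06,0,0.037],[0,0,0],0.5],
    [[0.06,0,0.037],[0,0,0],0.5],
    [[0.06,0,0.037],[0,0,0],0.5],
    [[0.06,0,0.037],[0,0,0],0.5],
  ],
)

```text
time_s: 25.38
position: [0.5313, 0.1948, 0.022]
tcp_rot: [[0.008, 1.0, -0.004], [0.854, -0.004, 0.52], [0.52, -0.008, -0.854]]
force: [-0.8, -4.8, 1.1]
opening: 0.499
grasp_force: 2.0
```

move_arm(
  increments=[
    [[0.04,0,0.025],[0,0,0],0.5],
    [[0.04,0,0.025],[0,0,0],0.5],
  ],
)

```text
time_s: 25.55
position: [0.5317, 0.1975, 0.0221]
tcp_rot: [[0.008, 1.0, -0.004], [0.854, -0.005, 0.52], [0.52, -0.007, -0.854]]
force: [1.8, -6.7, 0.9]
opening: 0.497
grasp_force: 3.0
```

move_arm(
  increments=[
    [[0.04,0,0.025],[0,0,0],0.5],
  ],
)

```text
time_s: 25.63
position: [0.5325, 0.1983, 0.022]
tcp_rot: [[0.008, 1.0, -0.002], [0.855, -0.006, 0.519], [0.519, -0.006, -0.855]]
force: [1.0, -9.2, 2.0]
opening: 0.503
grasp_force: 4.4
```

move_arm(
  increments=[
    [[0.04,0,0.025],[0,0,0],0.5],
  ],
)

```text
time_s: 25.72
position: [0.5333, 0.1989, 0.0219]
tcp_rot: [[0.007, 1.0, -0.0], [0.856, -0.006, 0.518], [0.518, -0.004, -0.856]]
force: [1.7, -12.4, 3.9]
opening: 0.504
grasp_force: 6.4
```

move_arm(
  increments=[
    [[0.04,0,0.025],[0,0,0],0.5],
  ],
)

```text
time_s: 25.8
position: [0.534, 0.1993, 0.0219]
tcp_rot: [[0.006, 1.0, 0.001], [0.857, -0.006, 0.516], [0.516, -0.002, -0.857]]
force: [1.6, -17.4, 6.1]
opening: 0.498
grasp_force: 8.6
```

move_arm(
  increments=[
    [[0.04,0,0.025],[0,0,0],0.5],
    [[0,0,0],[0,0,0],0.5],
  ],
)

```text
time_s: 25.97
position: [0.5346, 0.1995, 0.022]
tcp_rot: [[0.005, 1.0, 0.003], [0.858, -0.005, 0.514], [0.514, -0.0, -0.858]]
force: [1.1, -17.9, 5.2]
opening: 0.503
grasp_force: 8.8
```

```bash
cat > fit.py <<'E'
# fit crate yaw/position by registering against edges: lines fit on warped top plane
from h import *
c=capture("top")
g=[(.4,.15),(.4,.35),(.65,.35),(.65,.15)]
H,_=cv2.findHomography(proj(c,[[x,y,.15] for x,y in g]).astype(np.float32),np.float32([[(.35-y)*2000,(.65-x)*2000] for x,y in g]))
w=cv2.warpPerspective(c["img"],H,(400,500),flags=cv2.INTER_CUBIC).astype(float)
b=cv2.GaussianBlur(w[...,2],(0,0),2)   # blue: rim darker than table
# expected edges (px): left col (.35-.314)*2000=72, back row (.65-.6)*2000=100, front row 316
def col(rows,lo,hi,s):
    gx=np.gradient(b,axis=1)*s; P=[(r,lo+gx[r,lo:hi].argmax()) for r in rows]; return np.array(P,float)
def row(cols,lo,hi,s):
    gy=np.gradient(b,axis=0)*s; P=[(q,lo+gy[lo:hi,q].argmax()) for q in cols]; return np.array(P,float)
def ln(P):
    k=np.ones(len(P),bool)
    for _ in range(3):
        a=np.polyfit(P[k,0],P[k,1],1); e=abs(np.polyval(a,P[:,0])-P[:,1]); k=e<max(2,1.5*np.median(e))
    return np.degrees(np.arctan(a[0])),np.polyval(a,P[:,0].mean()),k.sum()
a=ln(col(range(120,300,4),50,100,-1));print("left: slope, y",a[0],.35-a[1]/2000,a[2])
a=ln(row(range(90,270,4),80,130,-1));print("back: slope, x",a[0],.65-a[1]/2000,a[2])
a=ln(row(range(90,270,4),295,345,1));print("front: slope, x",a[0],.65-a[1]/2000,a[2])
s=read_state();print(s["time_s"],s["force"],s["position"])
E
python3 fit.py
```

```text
left: slope, y -0.1159436885945754 0.31385614484537955 34
back: slope, x -3.4311689669043224 0.5971118476638687 30
front: slope, x 0.5832912837029826 0.49725976359459434 33
26.0167 [  0.89344043 -17.67981268   4.81920287] [0.53455788 0.19951253 0.02194686]
```

move_arm(
  increments=[
    [[-0.1,0,-0.06],[0,0,0],0.5],
    [[-0.3,0,-0.18],[0,0,0],0.5],
    [[-0.424,0,-0.26],[0,0,0],0.5],
    [[-0.424,0,-0.26],[0,0,0],0.5],
    [[-0.424,0,-0.26],[0,0,0],0.5],
    [[0.5,0,-0.82],[0,0,0],0.5],
    [[0.5,0,-0.82],[0,0,0],0.5],
    [[0.5,0,-0.82],[0,0,0],0.5],
    [[0.5,0,-0.82],[0,0,0],0.5],
    [[0.5,0,-0.82],[0,0,0],0.5],
    [[0.5,0,-0.82],[0,0,0],0.5],
    [[0.5,0,-0.82],[0,0,0],0.5],
    [[0.5,0,-0.82],[0,0,0],0.5],
    [[0,0,0],[0,0,0],0.5],
  ],
)

```text
time_s: 27.18
position: [0.5346, 0.1452, 0.2578]
tcp_rot: [[0.002, 1.0, 0.001], [0.853, -0.003, 0.522], [0.522, -0.0, -0.853]]
force: [0.5, -0.1, 0.6]
opening: 0.499
grasp_force: 0.0
```

```bash
python3 fit.py
python3 - <<'E'
from h import *
from scipy.optimize import minimize
# calibration-free check: edge-strength fit of crate box (top rim + base/vertical edges) in scene and top
cams=[capture("scene"),capture("top")]
G=[]
for c in cams:
    g=cv2.GaussianBlur(cv2.cvtColor(c["img"],cv2.COLOR_RGB2GRAY).astype(np.float32),(0,0),1.0)
    G.append(np.hypot(cv2.Sobel(g,5,1,0),cv2.Sobel(g,5,0,1)))
cv2.imwrite("pics/s8.png",cams[0]["img"][:,:,::-1]);cv2.imwrite("pics/t8.png",cams[1]["img"][:,:,::-1])
h=.054;t=np.linspace(-h,h,60)
top=np.array([[s*h,a,.15] for a in t for s in(-1,1)]+[[a,s*h,.15] for a in t for s in(-1,1)])
front=np.array([[-h,a,.002] for a in t]); vert=np.array([[-h,s*h,z] for z in np.linspace(.03,.15,60) for s in(-1,1)])
def score(v,cs=(0,1)):
    c_,s_=np.cos(v[2]),np.sin(v[2]);tot=0
    for i in cs:
        P=np.vstack([top,front,vert]) if i==0 else top
        Q=np.c_[v[0]+c_*P[:,0]-s_*P[:,1],v[1]+s_*P[:,0]+c_*P[:,1],P[:,2]]
        u=proj(cams[i],Q).astype(np.float32)
        tot+=cv2.remap(G[i],u[:,:1],u[:,1:],cv2.INTER_CUBIC).mean()
    return -tot
for cs in((0,),(1,),(0,1)):
    best=min(((score((x,y,a),cs),x,y,a) for x in np.arange(.53,.56,.002) for y in np.arange(.245,.275,.002) for a in np.radians([-3,-2,-1,0,1,2])))
    r=minimize(score,best[1:],(cs,),method="Nelder-Mead",options=dict(initial_simplex=np.array(best[1:])+np.array([[0,0,0],[.002,0,0],[0,.002,0],[0,0,.02]])))
    print(cs,r.x[:2].round(4),np.degrees(r.x[2]).round(2),r.fun.round(1))
for l in("crate","jar","spice_jar","lamb"):
    for i in(0,1):
        for r in pinpoint(cams[i],l)[:1]: print(l,world(cams[i],np.array(r["xy"])*[560,420]).round(3))
E
```

```text
left: slope, y 0.5838199346104292 0.3128105527070074 30
back: slope, x -2.6341131322727667 0.5972580403095903 31
front: slope, x 0.6858638291606364 0.49037518099547506 33
27.2333 [-0.04753746 -0.98377635 -0.08150391] [0.53345437 0.14498983 0.25524446]
(0,) [0.548  0.2624] 0.62 -140.3
(1,) [0.5415 0.2432] 1.16 -125.6
(0, 1) [0.5476 0.2616] 0.36 -229.8
crate [0.549 0.252 0.   ]
crate [0.541 0.279 0.   ]
jar [ 0.554 -0.254  0.   ]
jar [ 0.548 -0.249  0.   ]
spice_jar [ 0.566 -0.407 -0.   ]
spice_jar [ 0.569 -0.41   0.   ]
lamb [0.53  0.418 0.   ]
lamb [0.517 0.424 0.   ]
```

Camera fits agree within their error (crate about (0.548, 0.262), yaw about 0.4°), and the other things have not moved. I'll make one firm seating push toward the back strip, slightly right of centre, to make sure both contacts are closed.

move_arm(
  increments=[
    [[0,0,0],[0,-0.0533,0],0.8],
    [[0,0,0],[0,-0.0533,0],1],
    [[0,0,0],[0,-0.0533,0],1],
    [[0,0,0],[0,-0.0533,0],1],
    [[0,0,0],[0,-0.0533,0],1],
    [[0,0,0],[0,0,-0.0577],1],
    [[0,0,0],[0,0,-0.0577],1],
    [[0,0,0],[0,0,-0.0577],1],
    [[0,0,0],[0,0,-0.0577],1],
    [[0,0,0],[0,0,-0.0577],1],
    [[0,0,0],[0,0,-0.0577],1],
    [[0,0,0],[0,0,-0.0577],1],
    [[0,0,0],[0,0,-0.0577],1],
    [[0,0,0],[0,0,-0.0577],1],
    [[0,0,0],[0,0,-0.0577],1],
    [[0,0,0],[0,0,-0.0577],1],
    [[0,0,0],[0,0,-0.0577],1],
    [[0,0,0],[0,0,-0.0577],1],
    [[0,0,0],[0,0,0],1],
  ],
)

```text
time_s: 29.32
position: [0.5324, 0.145, 0.2522]
tcp_rot: [[-1.0, 0.001, -0.01], [0.001, 1.0, -0.009], [0.01, -0.009, -1.0]]
force: [0.2, -0.0, -0.3]
opening: 0.002
grasp_force: 0.0
```

move_arm(
  increments=[
    [[0.557,0.667,-0.1],[0,0,0],1],
    [[0.557,0.667,-0.1],[0,0,0],1],
    [[0.557,0.667,-0.1],[0,0,0],1],
    [[0.557,0.667,-0.1],[0,0,0],1],
    [[0.557,0.667,-0.1],[0,0,0],1],
    [[0,0,0],[0,-0.0542,0],1],
    [[0,0,0],[0,-0.0542,0],1],
    [[0,0,0],[0,-0.0542,0],1],
    [[0,0,0],[0,-0.0542,0],1],
    [[0,0,0],[0.05,0,-0.0244],1],
    [[0,0,0],[0.05,0,-0.0244],1],
    [[0,0,0],[0.05,0,-0.0244],1],
    [[0,0,0],[0,0,0],1],
    [[0,0,0],[0,0,0],1],
  ],
)

```text
time_s: 30.48
position: [0.4491, 0.2467, 0.2665]
tcp_rot: [[-0.903, -0.001, 0.429], [-0.151, 0.937, -0.315], [-0.402, -0.349, -0.846]]
force: [-0.0, -0.1, -0.2]
opening: 0.008
grasp_force: 0.0
```

move_arm(
  increments=[
    [[0.298,0.259,0.651],[0,0,0],1],
    [[0.298,0.259,0.651],[0,0,0],1],
    [[0.298,0.259,0.651],[0,0,0],1],
    [[0.298,0.259,0.651],[0,0,0],1],
    [[0.298,0.259,0.651],[0,0,0],1],
    [[0.298,0.259,0.651],[0,0,0],1],
    [[0.298,0.259,0.651],[0,0,0],1],
    [[0.298,0.259,0.651],[0,0,0],1],
    [[0.298,0.259,0.651],[0,0,0],1],
    [[0.298,0.259,0.651],[0,0,0],1],
    [[0,0,0],[0,0,0],1],
    [[0,0,0],[0,0,0],1],
  ],
)

```text
time_s: 31.48
position: [0.4524, 0.2412, 0.0386]
tcp_rot: [[-0.904, 0.002, 0.427], [-0.148, 0.936, -0.319], [-0.4, -0.352, -0.846]]
force: [-0.7, -0.4, 0.2]
opening: 0.006
grasp_force: 0.0
```

move_arm(
  increments=[
    [[-0.15,0,0.071],[0,0,0],1],
    [[-0.15,0,0.071],[0,0,0],1],
    [[-0.15,0,0.071],[0,0,0],1],
    [[-0.15,0,0.071],[0,0,0],1],
    [[-0.06,0,0.028],[0,0,0],1],
    [[-0.06,0,0.028],[0,0,0],1],
  ],
)

```text
time_s: 31.98
position: [0.4775, 0.2429, 0.0397]
tcp_rot: [[-0.902, 0.001, 0.431], [-0.15, 0.937, -0.317], [-0.404, -0.35, -0.845]]
force: [0.1, 0.2, 1.0]
opening: 0.006
grasp_force: 0.0
```

move_arm(
  increments=[
    [[-0.05,0,0.024],[0,0,0],1],
    [[-0.05,0,0.024],[0,0,0],1],
  ],
)

```text
time_s: 32.15
position: [0.48, 0.2427, 0.0392]
tcp_rot: [[-0.903, -0.0, 0.43], [-0.151, 0.936, -0.317], [-0.402, -0.351, -0.845]]
force: [-0.2, 0.4, 0.3]
opening: 0.009
grasp_force: 0.0
```

move_arm(
  increments=[
    [[-0.05,0,0.024],[0,0,0],1],
  ],
)

```text
time_s: 32.23
position: [0.4816, 0.2427, 0.039]
tcp_rot: [[-0.903, -0.0, 0.43], [-0.151, 0.936, -0.317], [-0.402, -0.351, -0.845]]
force: [0.4, 0.2, 0.2]
opening: 0.006
grasp_force: 0.0
```

move_arm(
  increments=[
    [[-0.05,0,0.024],[0,0,0],1],
  ],
)

```text
time_s: 32.32
position: [0.4833, 0.2427, 0.039]
tcp_rot: [[-0.903, -0.0, 0.43], [-0.151, 0.936, -0.317], [-0.402, -0.352, -0.845]]
force: [-0.3, 0.1, -0.1]
opening: 0.008
grasp_force: 0.0
```

move_arm(
  increments=[
    [[-0.05,0,0.024],[0,0,0],1],
  ],
)

```text
time_s: 32.4
position: [0.4846, 0.2426, 0.0388]
tcp_rot: [[-0.903, -0.0, 0.429], [-0.151, 0.936, -0.317], [-0.402, -0.352, -0.846]]
force: [-3.5, 0.6, 1.8]
opening: 0.003
grasp_force: 1.9
```

move_arm(
  increments=[
    [[-0.04,0,0.019],[0,0,0],1],
  ],
)

```text
time_s: 32.48
position: [0.4852, 0.2422, 0.0388]
tcp_rot: [[-0.904, 0.0, 0.428], [-0.151, 0.936, -0.318], [-0.401, -0.352, -0.846]]
force: [-3.8, 1.2, 2.0]
opening: 0.0
grasp_force: 2.3
```

move_arm(
  increments=[
    [[-0.04,0,0.019],[0,0,0],1],
  ],
)

```text
time_s: 32.57
position: [0.486, 0.242, 0.0387]
tcp_rot: [[-0.904, 0.0, 0.428], [-0.151, 0.936, -0.319], [-0.4, -0.352, -0.846]]
force: [-9.3, 1.9, 5.2]
opening: 0.002
grasp_force: 4.6
```

move_arm(
  increments=[
    [[-0.04,0,0.019],[0,0,0],1],
  ],
)

```text
time_s: 32.65
position: [0.4862, 0.2419, 0.0386]
tcp_rot: [[-0.905, -0.0, 0.426], [-0.15, 0.936, -0.319], [-0.399, -0.352, -0.847]]
force: [-11.7, 2.2, 8.0]
opening: 0.003
grasp_force: 6.5
```

move_arm(
  increments=[
    [[-0.04,0,0.019],[0,0,0],1],
    [[0,0,0],[0,0,0],1],
  ],
)

```text
time_s: 32.82
position: [0.4862, 0.2418, 0.0386]
tcp_rot: [[-0.905, -0.001, 0.425], [-0.151, 0.936, -0.319], [-0.398, -0.352, -0.847]]
force: [-12.9, 4.1, 7.7]
opening: 0.002
grasp_force: 6.5
```

move_arm(
  increments=[
    [[-0.04,0,0.019],[0,0,0],1],
    [[0,0,0],[0,0,0],1],
  ],
)

```text
time_s: 32.98
position: [0.4864, 0.2418, 0.0386]
tcp_rot: [[-0.905, -0.001, 0.424], [-0.151, 0.936, -0.319], [-0.397, -0.352, -0.848]]
force: [-16.3, 3.1, 10.6]
opening: 0.003
grasp_force: 8.3
```

move_arm(
  increments=[
    [[0.2,0,-0.094],[0,0,0],1],
    [[0.4,0,-0.189],[0,0,0],1],
    [[0.4,0,-0.189],[0,0,0],1],
    [[0.4,0,-0.189],[0,0,0],1],
    [[-0.385,-0.338,-0.812],[0,0,0],0.8],
    [[-0.385,-0.338,-0.812],[0,0,0],0.5],
    [[-0.385,-0.338,-0.812],[0,0,0],0.5],
    [[-0.385,-0.338,-0.812],[0,0,0],0.5],
    [[-0.385,-0.338,-0.812],[0,0,0],0.5],
    [[-0.385,-0.338,-0.812],[0,0,0],0.5],
    [[-0.385,-0.338,-0.812],[0,0,0],0.5],
    [[-0.385,-0.338,-0.812],[0,0,0],0.5],
    [[0,0,0],[-0.05,0,0.0244],0.5],
    [[0,0,0],[-0.05,0,0.0244],0.5],
    [[0,0,0],[-0.05,0,0.0244],0.5],
    [[0,0,0],[0,0.0542,0],0.5],
    [[0,0,0],[0,0.0542,0],0.5],
    [[0,0,0],[0,0.0542,0],0.5],
    [[0,0,0],[0,0.0542,0],0.5],
    [[0,0,0],[0,0,0],0.5],
  ],
)

```text
time_s: 34.65
position: [0.4502, 0.2421, 0.27]
tcp_rot: [[-1.0, 0.006, -0.006], [0.006, 1.0, -0.009], [0.006, -0.009, -1.0]]
force: [0.3, 0.4, 0.8]
opening: 0.493
grasp_force: 0.0
```

move_arm(
  increments=[
    [[-0.48,-0.698,0.03],[0,0,0],0.5],
    [[-0.48,-0.698,0.03],[0,0,0],0.5],
    [[-0.48,-0.698,0.03],[0,0,0],0.5],
    [[-0.48,-0.698,0.03],[0,0,0],0.5],
    [[-0.48,-0.698,0.03],[0,0,0],0.5],
    [[0,0,0],[0,0,0.0577],0.5],
    [[0,0,0],[0,0,0.0577],0.5],
    [[0,0,0],[0,0,0.0577],0.5],
    [[0,0,0],[0,0,0.0577],0.5],
    [[0,0,0],[0,0,0.0577],0.5],
    [[0,0,0],[0,0,0.0577],0.5],
    [[0,0,0],[0,0,0.0577],0.5],
    [[0,0,0],[0,0,0.0577],0.5],
    [[0,0,0],[0,0,0.0577],0.5],
    [[0,0,0],[0,0,0.0577],0.5],
    [[0,0,0],[0,0,0.0577],0.5],
    [[0,0,0],[0,0,0.0577],0.5],
    [[0,0,0],[0,0,0.0577],0.5],
    [[0,0,0],[0,0,0],0.5],
  ],
)

```text
time_s: 36.23
position: [0.5154, 0.1376, 0.2649]
tcp_rot: [[0.005, 1.0, -0.008], [1.0, -0.005, -0.011], [-0.011, -0.008, -1.0]]
force: [1.3, -0.1, 0.3]
opening: 0.499
grasp_force: 0.0
```

```bash
cat > two.py <<'E'
from h import *
a=cv2.imread("pics/t8.png");s0=cv2.imread("pics/s8.png")
for n,old,box in (("top",a,(190,245,170,208)),("scene",s0,(195,300,165,260))):
    c=capture(n);new=np.array(c["img"])[:,:,::-1]
    r0,r1,c0,c1=box;f=lambda i:np.float32(cv2.cvtColor(np.ascontiguousarray(i[r0:r1,c0:c1]),cv2.COLOR_BGR2GRAY))
    # crate-texture shift between then and now
    W=np.eye(2,3,dtype=np.float32)
    m=np.zeros((r1-r0,c1-c0),np.uint8); 
    cc,W=cv2.findTransformECC(f(old),f(new),W,cv2.MOTION_EUCLIDEAN,(3,200,1e-7),None,3)
    ctr=np.array([(c1-c0)/2,(r1-r0)/2]);print(n,"shift px",(W[:,:2]@ctr+W[:,2]-ctr).round(2),"rot",np.degrees(np.arctan2(W[1,0],W[0,0])).round(2),cc)
E
python3 two.py; python3 fit.py
```

```text
top shift px [0.67 0.84] rot 1.67 0.6052143896587463
scene shift px [-0.07 -0.1 ] rot 0.16 0.9378843385941497
left: slope, y 0.4316015758026893 0.31299948048199727 27
back: slope, x -5.401301836287992 0.5971085742444153 33
front: slope, x 8.55774049804104 0.4869588199011009 28
36.3833 [-0.02617295 -0.12040447 -0.42453937] [0.51580569 0.13758628 0.26505305]
```

move_arm(
  increments=[
    [[0,0,0],[0,0.0533,0],0.5],
    [[0,0,0],[0,0.0533,0],0.5],
    [[0,0,0],[0,0.0533,0],0.5],
    [[0,0,0],[0,0.0533,0],0.5],
    [[0,0,0],[0,0.0533,0],0.5],
    [[-0.404,0.055,0.698],[0,0,0],0.5],
    [[-0.404,0.055,0.698],[0,0,0],0.5],
    [[-0.404,0.055,0.698],[0,0,0],0.5],
    [[-0.404,0.055,0.698],[0,0,0],0.5],
    [[-0.404,0.055,0.698],[0,0,0],0.5],
    [[-0.404,0.055,0.698],[0,0,0],0.5],
    [[-0.404,0.055,0.698],[0,0,0],0.5],
    [[-0.404,0.055,0.698],[0,0,0],0.5],
    [[-0.404,0.055,0.698],[0,0,0],0.5],
    [[-0.404,0.055,0.698],[0,0,0],0.5],
    [[0,0,0],[0,0,0],0.5],
    [[0,0,0],[0,0,0],0.5],
  ],
)

```text
time_s: 37.8
position: [0.53, 0.1435, 0.0224]
tcp_rot: [[0.008, 1.0, -0.008], [0.853, -0.002, 0.522], [0.522, -0.011, -0.853]]
force: [1.1, 0.1, -0.3]
opening: 0.504
grasp_force: 0.0
```

move_arm(
  increments=[
    [[0.17,0,0.103],[0,0,0],0.5],
    [[0.17,0,0.103],[0,0,0],0.5],
    [[0.17,0,0.103],[0,0,0],0.5],
    [[0.17,0,0.103],[0,0,0],0.5],
    [[0.17,0,0.103],[0,0,0],0.5],
    [[0.17,0,0.103],[0,0,0],0.5],
    [[0.1,0,0.06],[0,0,0],0.5],
    [[0.1,0,0.06],[0,0,0],0.5],
    [[0.06,0,0.037],[0,0,0],0.5],
  ],
)

```text
time_s: 38.55
position: [0.5309, 0.1887, 0.0234]
tcp_rot: [[0.007, 1.0, -0.006], [0.853, -0.003, 0.522], [0.522, -0.009, -0.853]]
force: [-0.5, -0.6, 0.6]
opening: 0.491
grasp_force: 0.0
```

move_arm(
  increments=[
    [[0.06,0,0.037],[0,0,0],0.5],
    [[0.06,0,0.037],[0,0,0],0.5],
  ],
)

```text
time_s: 38.72
position: [0.531, 0.1925, 0.0233]
tcp_rot: [[0.008, 1.0, -0.006], [0.853, -0.004, 0.522], [0.522, -0.009, -0.853]]
force: [-0.4, -0.6, 0.2]
opening: 0.502
grasp_force: 0.0
```

move_arm(
  increments=[
    [[0.06,0,0.037],[0,0,0],0.5],
    [[0.06,0,0.037],[0,0,0],0.5],
  ],
)

```text
time_s: 38.88
position: [0.531, 0.1967, 0.0233]
tcp_rot: [[0.008, 1.0, -0.006], [0.853, -0.004, 0.522], [0.522, -0.009, -0.853]]
force: [-0.4, -0.8, 0.2]
opening: 0.499
grasp_force: 0.0
```

move_arm(
  increments=[
    [[0.04,0,0.025],[0,0,0],0.5],
  ],
)

```text
time_s: 38.97
position: [0.531, 0.1981, 0.0232]
tcp_rot: [[0.008, 1.0, -0.006], [0.853, -0.003, 0.521], [0.521, -0.009, -0.853]]
force: [-0.3, -2.0, -0.3]
opening: 0.503
grasp_force: 1.1
```

move_arm(
  increments=[
    [[0.04,0,0.025],[0,0,0],0.5],
  ],
)

```text
time_s: 39.05
position: [0.531, 0.1988, 0.0231]
tcp_rot: [[0.007, 1.0, -0.006], [0.854, -0.003, 0.52], [0.52, -0.009, -0.854]]
force: [-1.1, -5.8, 2.2]
opening: 0.494
grasp_force: 2.9
```

move_arm(
  increments=[
    [[0.03,0,0.018],[0,0,0],0.5],
  ],
)

```text
time_s: 39.13
position: [0.5309, 0.1992, 0.023]
tcp_rot: [[0.006, 1.0, -0.006], [0.855, -0.002, 0.519], [0.519, -0.008, -0.855]]
force: [-2.4, -10.2, 4.2]
opening: 0.502
grasp_force: 5.1
```

move_arm(
  increments=[
    [[0.03,0,0.018],[0,0,0],0.5],
    [[0,0,0],[0,0,0],0.5],
  ],
)

```text
time_s: 39.3
position: [0.5309, 0.1993, 0.0231]
tcp_rot: [[0.006, 1.0, -0.005], [0.855, -0.002, 0.518], [0.518, -0.008, -0.855]]
force: [-2.9, -11.1, 4.4]
opening: 0.499
grasp_force: 5.4
```

move_arm(
  increments=[
    [[-0.1,0,-0.06],[0,0,0],0.5],
    [[-0.3,0,-0.18],[0,0,0],0.5],
    [[-0.424,0,-0.26],[0,0,0],0.5],
    [[-0.424,0,-0.26],[0,0,0],0.5],
    [[-0.424,0,-0.26],[0,0,0],0.5],
    [[0.5,0,-0.82],[0,0,0],0.5],
    [[0.5,0,-0.82],[0,0,0],0.5],
    [[0.5,0,-0.82],[0,0,0],0.5],
    [[0.5,0,-0.82],[0,0,0],0.5],
    [[0.5,0,-0.82],[0,0,0],0.5],
    [[0.5,0,-0.82],[0,0,0],0.5],
    [[0.5,0,-0.82],[0,0,0],0.5],
    [[0.5,0,-0.82],[0,0,0],0.5],
    [[-0.4,0,-0.25],[0,0,0],0.5],
    [[-0.4,0,-0.25],[0,0,0],0.5],
    [[-0.4,0,-0.25],[0,0,0],0.5],
    [[0,0,0],[0,0,0],0.5],
    [[0,0,0],[0,0,0],0.5],
    [[0,0,0],[0,0,0],0.5],
  ],
)

```text
time_s: 40.88
position: [0.5324, 0.1004, 0.254]
tcp_rot: [[0.008, 1.0, -0.006], [0.853, -0.004, 0.522], [0.522, -0.01, -0.853]]
force: [-0.5, 0.1, -0.1]
opening: 0.497
grasp_force: 0.0
```

```bash
python3 two.py; python3 fit.py; python3 -c "
from h import *
print(np.abs(read_state()['qvel']).max()); print(hand_in())"
```

```text
top shift px [ 0.01 -0.35] rot -0.29 0.964878862357184
scene shift px [-0.2  -0.06] rot -0.08 0.9356024841894242
left: slope, y 0.2855285085010208 0.3128179059299572 30
back: slope, x -6.553977563892801 0.5982694053299198 27
front: slope, x 1.2784499877560862 0.49232853492333906 30
41.0333 [ 1.32937366 -1.04412734  0.11839552] [0.53234028 0.10080927 0.25397931]
0.12336626411209362
the job is handed in; nothing more can be done
None
```

The crate is in the free left corner, square and pushed up against both the back strip and the side stop, the hand is clear, and I handed the job in at 41 s of the 51 s allowed; contact and squareness rest on force readings and image fits, since I had no picture views left for a last look.

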